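Load a handed bracket into a sloping weld fixture and bolt it in

TASK

Load the weld fixture on the bench. Lift the barrel bolt's handle out of its notch, draw the bolt back and drop the handle into the other notch; then take the aluminium bracket whose foot matches the cut-out pocket, turn it to fit and set it fully home, flat in the sloping pocket; then lift the handle again, shoot the bolt back over the bracket's foot and drop the handle into its first notch. The second bracket is the opposite hand and does not fit: leave it and all other things on the bench where they are.

Things in the scene. Friction and masses are not known exactly. Their poses are not given: they have to be found in the camera images.
- nest: Fixture plate on a fixed stand (place varies, yaw 0.25 to 0.7 rad), sloping 30 degrees towards the robot. Origin: centre of the pocket floor's bounding rectangle, 78 mm above the bench. +x up the slope, away from the robot; +y level, left; +z square out of the plate. Plate top at z = 8 mm, x -72 to 72, y -178 to 80. See pocket_corner for the pocket.
- bracket: The bracket that fits, loose, aluminium, 0.26 to 0.45 kg. Foot 80 (x) x 120 (y) x 8 mm, corner at +x, +y cut out 32 (x) x 46 (y), leaving an L. Upright lug to take it by: 10 mm thick (x -13 to -3), 60 wide (y -22 to 38), top at z = 68, 18 mm hole at z = 48. Origin: underside, centre of the 80 x 120 rectangle; z up. Fully home, its origin and axes are those of nest. Starts flat on the bench.
- other_bracket: The opposite-hand bracket, loose: the mirror image of the first, same sizes, but its cut-out corner is at +x, -y and the lug spans y -38 to 22 mm. It does not fit the pocket. The two lie flat to the right of the fixture, one nearer the robot and one farther, each turned 1.2 to 3.2 rad; which is which changes.
- pocket_corner (a point): Inner corner of the block left standing in the pocket, at nest x = 10, y = 16, z = 8 mm (plate top). The pocket is 8 mm deep, 84 (x) x 124 (y) mm, less this solid block from here to its +x, +y corner, so it is an L. A seated bracket has 2 mm play on every side; the pocket's mouth is bevelled 2.5 mm.
- bolt (a joint): Slide of the barrel bolt, m. 0: shot, the tip of its 12 mm rod is over the pocket at nest y = -24 mm, 36 mm over the edge of a seated foot and 2.5 mm above it. 0.045: drawn back towards nest -y into the other notch, pocket clear. The notches leave 3.5 mm play each way. Friction 1.5 N. With the handle down, the land between the notches blocks it.
- bolt_handle (a joint): Turn of the bolt's handle about the rod, rad. 0: down in a notch, pointing down the slope; grows as it is lifted, up to 1.25. It clears the land between the notches above about 0.7. It falls back down by its own weight.
- bolt_knob (a point): Centre of the black 20 mm ball on the handle's end, 58 mm from the rod's axis. In the nest's frame, with s = bolt, h = bolt_handle and a = h + 0.349: x = 20 - 58 cos(a), y = -100 - 1000 s, z = 16.5 + 58 sin(a) mm. At rest the ball is 18 mm clear of the plate; its stem is 9 mm thick. The straps and land of the barrel stand 20 mm above the plate top.
- try_square: Engineer's square, 105 x 159 mm, lying near the vice; bystander.
- paint_marker: Red and white paint marker, 132 mm long, lying in front of the fixture; bystander.
- soapstone: White soapstone stick, 90 mm long, in front of the fixture; bystander.
- weld_magnet: Red triangular welding magnet, 85 mm, between the brackets and the fixture; bystander.

How it is judged (in metres and radians):
On the way, in this order (a step that is already met when the one before it is completed fails the run):
1. the bolt is drawn back and its handle is down in the open notch (value of joint bolt above 0.039 m and value of joint bolt_handle below 0.15 rad), for 0.2 s.
2. the bracket lies fully home in the pocket while the bolt is still drawn back (distance between bracket and nest below 0.005 m and z of bracket in the frame of nest below 0.003 m and angle between the z axis of bracket and the z axis of nest, either way round below 0.05 rad and angle between the x axis of bracket and the x axis of nest, either way round below 0.08 rad and value of joint bolt above 0.039 m), for 0.2 s.
At the end, for the whole second after the job is handed in: The bracket lies in the pocket, its origin within 5 mm of the nest's, not more than 3 mm proud, flat within 0.05 rad and turned right within 0.08 rad, at rest; the bolt is shot over its foot (slide under 6 mm) with the handle down in its notch (under 0.15 rad) (distance between bracket and nest below 0.005 m and z of bracket in the frame of nest below 0.003 m and angle between the z axis of bracket and the z axis of nest, either way round below 0.05 rad and angle between the x axis of bracket and the x axis of nest, either way round below 0.08 rad and value of joint bolt below 0.006 m and value of joint bolt_handle below 0.15 rad and linear speed of bracket below 0.02 m/s); the robot touches nothing.
It fails at once if the opposite-hand bracket is shifted by more than 30 mm (distance of other_bracket from where it was at the start of the episode above 0.03 m).
It fails at once if another thing on the bench is shifted by more than 40 mm (distance of any of try_square, paint_marker, soapstone, weld_magnet from where it was at the start of the episode above 0.04 m).
It also fails if it takes over 72 s, if anything falls off the work surface, if the arm or the gripper's body presses on something with over 40 N, if the wrist force passes 120 N, or if a joint passes its speed limit or range.

ROBOT

A 6-joint arm with a two-finger parallel gripper is mounted at the origin on a cart in front of the work surface, level with it; the furniture and walls round the work are solid. World frame = base frame: x ahead of the robot, y to its left, z up, the work surface at z = 0. Lengths are in mm, angles in rad, forces in N, time in s.
With the tool pointing down it reaches from about 350 to 875 mm from the base axis. Payload 4.2 kg.
Tool frame: the origin (TCP) lies at the very end of the fingers, on their centre line; the grasp point (between the pads) lies 19 mm behind it (arm.grip_point_offset is the distance from the TCP to the grasp point, in mm); z points along the fingers, y is the direction in which the jaws open and shut (so a half turn about z gives the same grasp; the last joint's range is limited). The gripper opens to 85 mm and grips with 20 to 120 N. Pads are 22 mm wide; open, the fingers measure 114 mm over their backs; the gripper's body (76 mm by 85 mm) begins 54 mm behind the grasp point. The pads swing forward as they close: fully open they stand 13 mm farther back than shut.
Start: joints at [1.605, 0.385, 0.008, 0, -1.194, -0.259], TCP at [139.288, 609.26, 231.312] pointing down, gripper open.
Joint ranges: [-3.14, 3.14], [-1.21, 2.06], [-1.07, 1.41], [-3.16, 2.05], [-2.99, -0.16], [-3.1, 3.1]. Speed limits (rad/s): [2.79, 2.79, 3.14, 3.14, 3.14, 3.14].

INTERFACE

Orientations are given as a unit quaternion [x, y, z, w].
In Python, from bench import arm gives the robot as it stands.
- The arm moves only by the tool drive_tool, never from a script. Its argument "steps" is a list of rows, each a list of 5 numbers: the shift along the tool's x, y, z in m, then the turn about the tool's z in degrees, then the finger opening in m, from 0 to 0.0854. A call has 1 to 20 rows; each row shifts and turns the commanded pose from where the row before left it, along the tool's axes as they then stand; what a row does not reach is not made up. A row lasts 1/10 s, in which the tool goes at most 50 mm and 8.59 degrees, less where a joint would pass 70% of its speed; a pose out of reach is approached as far as the arm can. A call is refused whole if a number of a shift passes 0.05 or a number of a turn 8.59, either way. A call with a gripper value outside its range is refused whole. The fingers move at their own pace and stop on an object; the grip force is fixed at half the most. Time passes only in rows, so rows that do not move let the fingers close. It gives the time, the measured TCP pose, the force and the opening at its end, in the units of the state.
- arm.read_state(): the state, without advancing time (a new reading comes with each control period).
- arm.get_image(name): name is "side" or "top" or "wrist"; returns (picture, depth): 420x560x3 uint8, blue, green, red; 420x560 float32, mm along the optical axis (not along the pixel's ray), 0 where there is no reading.
- arm.camera_params(name): a dict with "K" (3x3 intrinsics, pixels), "dist" ([k1, k2, p1, p2, k3] as OpenCV has them; the pictures are not rectified), "world_to_cam" (4x4, takes a point from world to camera coordinates); the wrist camera has in their place "mount" (4x4, takes a point from camera to tool coordinates, whose origin is the TCP and whose axes are the flange's). Camera axes: x right, y up, looking along -z (the intrinsics and any distortion apply to the point x, -y, -z); pixel columns grow to the right and rows downward; lengths in mm; the calibration is good to about 2 mm. A picture is of the moment at which its call begins: read the wrist's pose just before it. camera_params takes no time and is no camera call.
- arm.job_done(): hands the job in, once; it reports no verdict.
The state is a dict: "clock": time; "joints": joint angles; "joint_vel": joint speeds; "joint_efforts": joint torques, N m; "position": TCP position; "ee_rot": TCP orientation; "contact_force": force on the tool from outside, world axes, zero at the start; "wrist_torque": the same for the moment, N m; "gripper_width": finger opening in mm.
Only numpy, scipy, OpenCV 4.12 (cv2) and the standard library are available. Lean on these libraries where they do the work, as an engineer would, in place of code of your own. Each camera call takes 0.05 s, during which the arm holds its last target.

## Working session

There is one attempt and no reset: what is moved stays moved. The work goes in short steps, Python scripts to look and compute and a tool call to move; the robot and the scene stay as the last step left them, time stands still between calls to the robot, and variables do not carry over. Pictures are saved under pics/ and viewed, and the job is handed in when it is done.

Besides the shell and the picture viewer there is one more tool, called after "Request:" in YAML: its name, and indented under it one key for each argument. drive_tool: Moves the arm, as the interface text tells. Its arguments: {"type":"object","properties":{"steps":{"type":"array"}},"required":["steps"]}

```bash
ls -la; mkdir -p pics; python3 - <<'E'
from bench import arm
import cv2, numpy as np
np.set_printoptions(suppress=True,precision=3)
s=arm.read_state(); print(s); print(arm.grip_point_offset)
for n in ["side","top","wrist"]:
    im,d=arm.get_image(n); cv2.imwrite(f"pics/{n}0.png",im); np.save(f"{n}0.npy",d); print(n,arm.camera_params(n))
E
```

```text
total 12
drwxr-xr-x  3 agent agent 4096 Dec  6 02:57 .
drwxr-xr-x 23 root  root  4096 Dec  6 02:57 ..
drwxr-xr-x  2 agent agent 4096 Dec  6 02:57 pics
{'clock': 0.0, 'joints': array([ 1.605,  0.386,  0.007, -0.   , -1.194, -0.259]), 'joint_vel': array([ 0.001,  0.001, -0.002,  0.001,  0.001, -0.001]), 'joint_efforts': array([  0.   , -39.229,  18.84 ,   4.186,  -0.005,  -0.   ]), 'position': array([139.158, 608.697, 230.226]), 'ee_rot': array([ 0.994, -0.112, -0.   ,  0.001]), 'contact_force': array([0.138, 0.496, 0.454]), 'wrist_torque': array([ 0.02 ,  0.014, -0.013]), 'gripper_width': 85.15233440233224}
18.700000000000003
side {'K': array([[389.38 ,   0.   , 279.976],
       [  0.   , 389.38 , 206.329],
       [  0.   ,   0.   ,   1.   ]]), 'dist': array([-0.049,  0.   ,  0.   ,  0.   ,  0.   ]), 'world_to_cam': array([[   -0.998,     0.053,    -0.022,   527.264],
       [   -0.05 ,    -0.616,     0.786,   -16.055],
       [    0.028,     0.786,     0.617, -1062.485],
       [    0.   ,     0.   ,     0.   ,     1.   ]])}
top {'K': array([[452.19 ,   0.   , 270.658],
       [  0.   , 452.19 , 207.367],
       [  0.   ,   0.   ,   1.   ]]), 'dist': array([-0.057,  0.   ,  0.   ,  0.   ,  0.   ]), 'world_to_cam': array([[   -0.022,    -1.   ,     0.005,    44.834],
       [    0.993,    -0.021,     0.119,  -548.531],
       [   -0.119,     0.008,     0.993, -1178.089],
       [    0.   ,     0.   ,     0.   ,     1.   ]])}
wrist {'K': array([[337.089,   0.   , 279.357],
       [  0.   , 337.089, 212.605],
       [  0.   ,   0.   ,   1.   ]]), 'dist': array([-0.046,  0.   ,  0.   ,  0.   ,  0.   ]), 'mount': array([[   0.   ,    0.951,    0.308,   78.153],
       [   1.   ,   -0.   ,   -0.001,   -1.571],
       [  -0.001,    0.308,   -0.951, -143.144],
       [   0.   ,    0.   ,    0.   ,    1.   ]])}
```

View pics/top0.png

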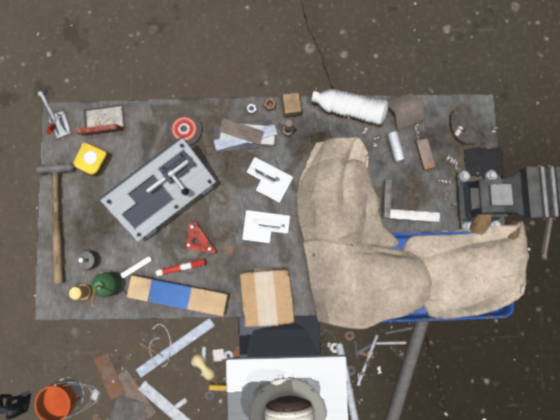

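View pics/side0.png

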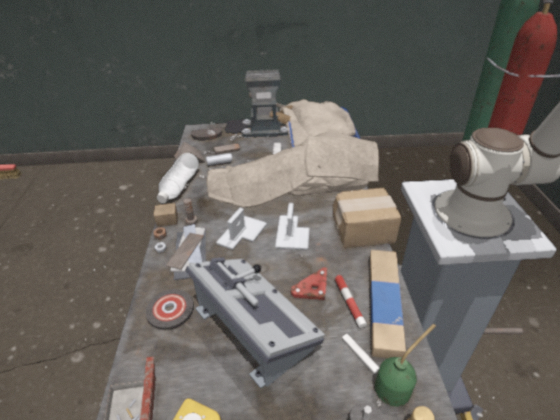

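View pics/wrist0.png

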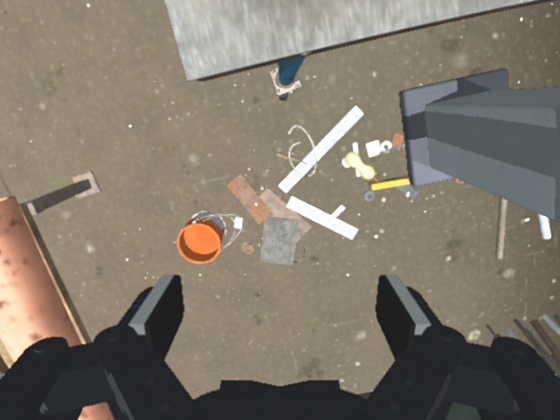

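```bash
cat > h.py <<'E'
import cv2, numpy as np
from bench import arm
np.set_printoptions(suppress=True,precision=3)
from scipy.spatial.transform import Rotation as R
def cam(name,st=None):
    p=arm.camera_params(name)
    if name=="wrist":
        s=st or arm.read_state(); T=np.eye(4); T[:3,:3]=R.from_quat(s["ee_rot"]).as_matrix(); T[:3,3]=s["position"]
        C=T@p["mount"]
    else: C=np.linalg.inv(p["world_to_cam"])
    return p["K"],p["dist"],C   # C: cam->world
def rays(name,uv,c=None):
    K,D,C=c or cam(name)
    n=cv2.undistortPoints(np.asarray(uv,float).reshape(-1,1,2),K,D).reshape(-1,2)
    d=np.c_[n[:,0],-n[:,1],-np.ones(len(n))]
    return C[:3,3],d@C[:3,:3].T     # unit depth along axis
def onplane(name,uv,p0,n,c=None):
    o,d=rays(name,uv,c); t=((np.asarray(p0)-o)@n)/(d@n); return o+d*t[:,None]
def cloud(name,depth,c=None):
    h,w=depth.shape; u,v=np.meshgrid(np.arange(w),np.arange(h))
    o,d=rays(name,np.c_[u.ravel(),v.ravel()],c); return (o+d*depth.ravel()[:,None]).reshape(h,w,3)
def proj(name,P,c=None):
    K,D,C=c or cam(name); P=np.atleast_2d(P); q=(P-C[:3,3])@C[:3,:3]
    q=q*[1,-1,-1]
    return cv2.projectPoints(q.reshape(-1,1,3),np.zeros(3),np.zeros(3),K,D)[0].reshape(-1,2)
def nestR(psi): return R.from_euler("z",psi).as_matrix()@R.from_euler("y",-np.pi/6).as_matrix()
E
python3 - <<'E'
from h import *
im=cv2.imread("pics/top0.png"); c=im[90:290,85:305]; cv2.imwrite("pics/topz.png",cv2.resize(c,None,fx=3.6,fy=3,interpolation=3) if 0 else cv2.resize(c,None,fx=3,fy=3,interpolation=cv2.INTER_CUBIC))
im=cv2.imread("pics/side0.png"); c=im[195:395,140:380]; cv2.imwrite("pics/sidez.png",cv2.resize(c,None,fx=3,fy=3,interpolation=cv2.INTER_CUBIC))
d=np.load("top0.npy"); W=cloud("top",d)
for uv in [(160,185),(130,215),(150,230),(270,178),(265,227),(240,200),(400,150)]: print(uv,W[uv[1],uv[0]])
E
```

```text
(160, 185) [607.723 317.972  83.43 ]
(130, 215) [532.476 398.078  73.28 ]
(150, 230) [494.197 351.529  50.272]
(270, 178) [629.061  32.801  33.63 ]
(265, 227) [498.669  49.154  11.431]
(240, 200) [575.187 116.378   2.753]
(400, 150) [ 701.295 -326.588   27.082]
```

View pics/topz.png

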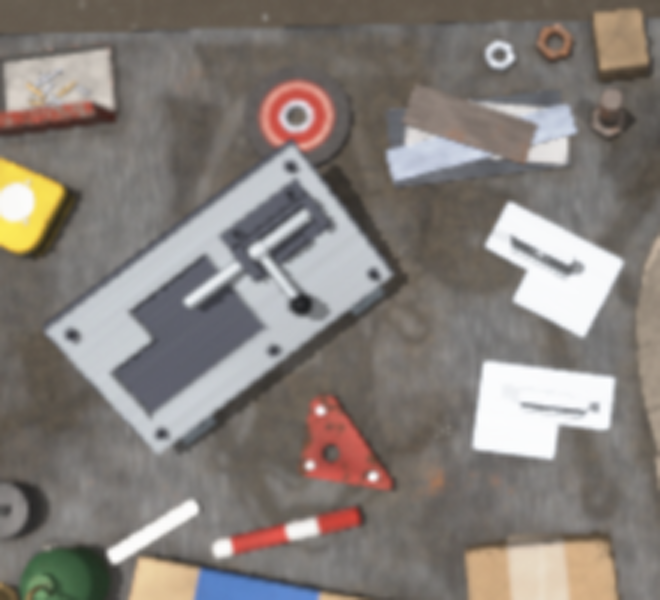

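View pics/sidez.png

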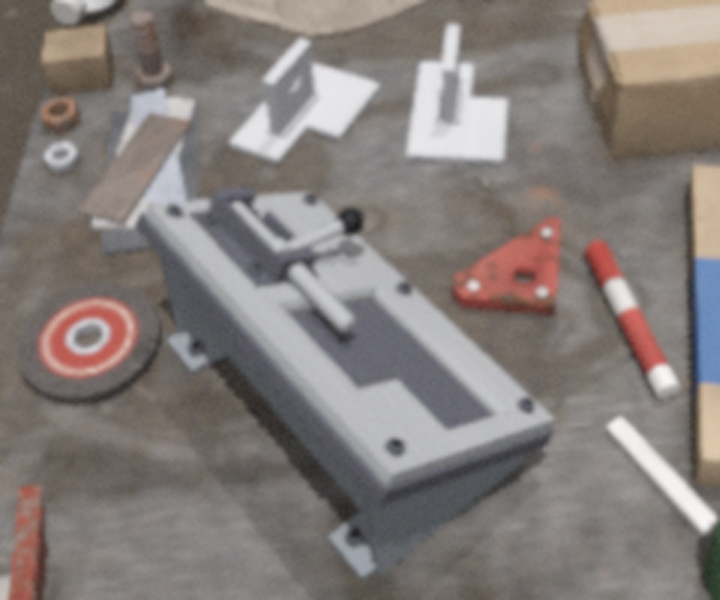

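```bash
cat > fitnest.py <<'E'
from h import *
from scipy.optimize import least_squares
def fit(obs):
    # obs: list of (camname, camtuple, uv Nx2, nest xyz Nx3)
    def pred(p,P): return (P@nestR(p[2]).T)+[p[0],p[1],78]
    def f(p): return np.concatenate([(proj(n,pred(p,P),c)-uv).ravel() for n,c,uv,P in obs])
    r=least_squares(f,[570,330,.55],x_scale=[10,10,.1],loss="soft_l1")
    return r.x, r.fun.reshape(-1,2) if r.fun.size else None, f(r.x).reshape(-1,2)
E
python3 - <<'E'
from fitnest import *
P=np.array([[72,-178,8],[-72,-178,8],[-72,80,8],[72,80,8],[-42,62,8],[10,62,8],[10,16,8],[42,16,8],[42,-62,8],[-42,-62,8.]])
t=np.array([(293,145),(398,283),(155,453),(47,330),(152,415),(112,375),(152,345),(132,312),(208,257),(265,330)])/3.+[85,90]-.33
s=np.array([(490,410),(440,425),(402,377),(362,387),(290,315),(375,295)])/3.+[140,195]-.33
a=("top",cam("top"),t,P); b=("side",cam("side"),s,P[4:])
for o in ([a],[b],[a,b]):
    x,_,r=fit(o); print(x); print(r.round(1).tolist())
# depth check
W=cloud("top",np.load("top0.npy")); Rn=nestR(x[2])
for uv in t[:0]: pass
for q in [(-57,-20,8),(-57,40,8),(60,-20,8),(40,45,8),(-20,20,0),(-20,-30,0)]:
    u=proj("top",np.array(q)@Rn.T+[x[0],x[1],78])[0].round().astype(int); print(q,(W[u[1],u[0]]-[x[0],x[1],78])@Rn)
E
```

```text
[566.487 360.839   0.625]
[[1.0, 1.0], [-1.7, -1.4], [0.4, 0.4], [-0.3, 0.2], [-0.4, 0.7], [-0.1, -0.8], [1.2, -1.5], [-0.2, -0.0], [-0.5, 0.0], [0.5, 0.5]]
[565.946 361.072   0.666]
[[5.0, -0.3], [3.3, 1.0], [-1.3, 0.4], [-0.4, 0.5], [-2.9, -2.1], [0.2, -1.5]]
[566.469 360.655   0.633]
[[0.7, 0.7], [-1.7, -1.9], [0.7, 0.5], [-0.3, 0.5], [-0.1, 0.7], [0.1, -0.6], [1.3, -1.5], [-0.2, 0.1], [-0.7, -0.1], [0.5, 0.3], [4.4, 0.6], [2.1, 1.5], [-1.8, 0.3], [-1.4, 0.1], [-2.6, -3.2], [1.1, -1.8]]
(-57, -20, 8) [-58.137 -19.146   4.249]
(-57, 40, 8) [-57.809  39.645   8.598]
(60, -20, 8) [ 60.633 -19.057  10.039]
(40, 45, 8) [40.735 43.703 10.462]
(-20, 20, 0) [-20.416  19.368   1.798]
(-20, -30, 0) [-19.025 -30.2     0.87 ]
```

Request:
drive_tool:
  steps:
    - [0,0,-0.03,0,0.085]
    - [0.042,0.0144,0,4,0.085]
    - [0.042,0.0144,0,-4,0.085]
    - [0.042,0.0144,0,0,0.085]
    - [0.042,0.0144,0,0,0.085]
    - [0.042,0.0144,0,0,0.085]
    - [0.042,0.0144,0,0,0.085]
    - [0.042,0.0144,0,0,0.085]
    - [0.042,0.0144,0,0,0.085]
    - [0.042,0.0144,0,0,0.085]
    - [0.042,0.0144,0,0,0.085]
    - [0.042,0.0144,0,0,0.085]
    - [0.042,0.0144,0,0,0.085]
    - [0,0,0,0,0.085]

```text
clock: 1.55
position: [593.8, 322.4, 259.6]
ee_rot: [0.993, -0.115, -0.0, 0.001]
contact_force: [-0.6, -0.6, -0.8]
gripper_width: 85.0
```

Request:
drive_tool:
  steps:
    - [0,0,0,8.2,0.085]
    - [0,0,0,8.2,0.085]
    - [0,0,0,8.2,0.085]
    - [0,0,0,8.2,0.085]
    - [0,0,0,8.2,0.085]
    - [0,0,0,8.2,0.085]
    - [0,0,0,8.2,0.085]
    - [0,0,0,8.2,0.085]
    - [0,0,0,8.2,0.085]
    - [0,0,0,8.2,0.085]
    - [0,0,0,8.2,0.085]
    - [0,0,0,8.2,0.085]
    - [0,0,0,8.2,0.085]
    - [0,0,0,8.2,0.085]
    - [0,0,0,8.2,0.085]
    - [0,0,0,7.6,0.085]
    - [0,0,0,0,0.085]

```text
clock: 3.25
position: [589.6, 326.3, 261.0]
ee_rot: [-0.314, 0.95, -0.0, -0.0]
contact_force: [0.4, -0.9, 0.1]
gripper_width: 85.0
```

```bash
python3 - <<'E'
from h import *
s=arm.read_state(); im,d=arm.get_image("wrist"); print(s["joints"],s["position"],R.from_quat(s["ee_rot"]).as_matrix()[:,0],s["clock"])
cv2.imwrite("pics/w1.png",im); np.savez("w1.npz",d=d,pos=s["position"],q=s["ee_rot"])
cv2.imwrite("pics/w1z.png",cv2.resize(im,(800,600),interpolation=cv2.INTER_CUBIC))
E
```

```text
[ 0.745  0.454  0.191 -0.    -1.309 -1.677] [589.64  326.307 260.972] [-0.803 -0.596  0.001] 3.25
```

View pics/w1z.png

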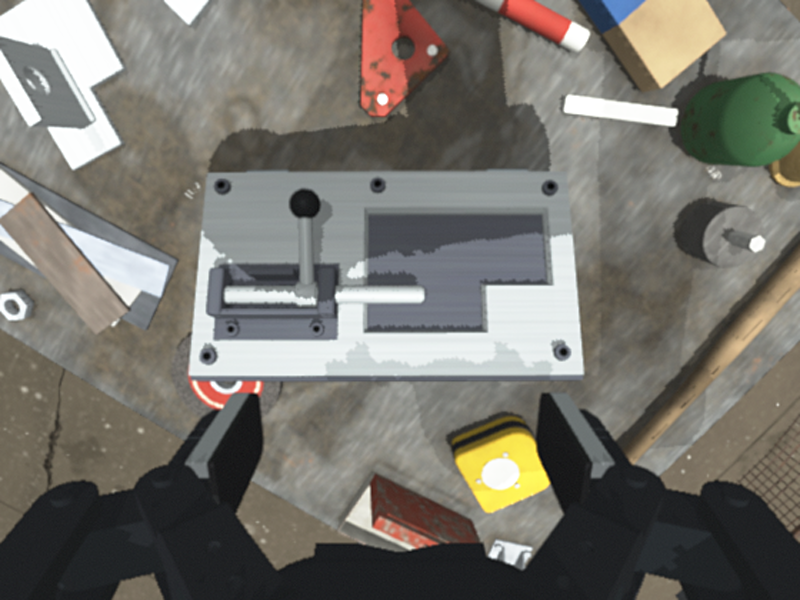

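```bash
python3 - <<'E'
from fitnest import *
z=np.load("w1.npz"); c=cam("wrist",{"position":z["pos"],"ee_rot":z["q"]})
im=cv2.imread("pics/w1.png")
P=np.array([[72,-178,8],[-72,-178,8],[-72,80,8],[72,80,8],[-42,62,8],[10,62,8],[10,16,8],[42,16,8],[42,-62,8],[-42,-62,8.]])
Q=P@nestR(.63).T+[566.5,360.7,78]
print(proj("wrist",Q,c).round(1).tolist())
crop=im[110:275,125:420]; cv2.imwrite("pics/w1c.png",cv2.resize(crop,None,fx=2.7,fy=2.7,interpolation=cv2.INTER_CUBIC))
E
```

```text
[[130.8, 259.1], [145.2, 117.7], [396.8, 119.8], [407.2, 261.4], [381.2, 146.8], [384.4, 197.0], [337.1, 196.5], [338.1, 229.2], [255.6, 228.6], [257.5, 145.5]]
```

View pics/w1c.png

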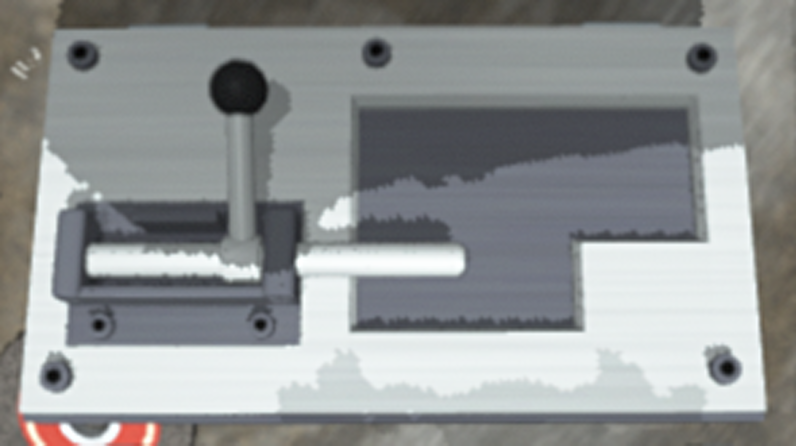

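```bash
python3 - <<'E'
from fitnest import *
z=np.load("w1.npz"); c=cam("wrist",{"position":z["pos"],"ee_rot":z["q"]})
def cv(a): return (np.array(a,float)+.5)/2.7-.5+[125,110]
pl=cv([(22,411),(57,28),(736,27),(765,411)]); PL=np.array([[72,-178,8],[-72,-178,8],[-72,80,8],[72,80,8.]])
po=cv([(352,97),(698,97),(707,241),(351,329),(582,329)]); b=2.5
PO=np.array([[-42-b,-62-b,8],[-42-b,62+b,8],[10-b*0,62+b,8],[42+b,-62-b,8],[42+b,16,8.]])
kn=cv([(238,88)]);KN=np.array([[20-58*np.cos(.349),-100,16.5+58*np.sin(.349)]])
for o in ([("wrist",c,pl,PL)],[("wrist",c,po,PO)],[("wrist",c,pl,PL),("wrist",c,kn,KN)]):
    x,_,r=fit(o); print(x,r.round(2).tolist())
    K=KN@nestR(x[2]).T+[x[0],x[1],78]; print("knob",K, proj("wrist",K,c)-kn)
# free-position check: depth
W=cloud("wrist",z["d"],c)
Rn=nestR(x[2])
for q in [(-57,-20,8),(-57,40,8),(60,-20,8),(40,45,8),(-20,20,0),(-20,-30,0)]:
    u=proj("wrist",np.array(q)@Rn.T+[x[0],x[1],78],c)[0].round().astype(int); print(q,(W[u[1],u[0]]-[x[0],x[1],78])@Rn)
# bracket points from top camera
E
```

```text
[566.773 361.951   0.639] [[-0.24, -0.31], [-0.04, 0.18], [-0.28, 0.41], [0.61, -0.2]]
knob [[587.81  253.02   92.214]] [[1.662 0.051]]
[567.197 361.972   0.638] [[0.31, -0.61], [0.5, -0.29], [1.0, -1.19], [-0.8, 1.49], [-1.17, 1.48]]
knob [[588.207 253.036  92.214]] [[1.437 0.415]]
[566.885 361.695   0.639] [[-0.48, -0.26], [-0.34, 0.24], [-0.58, 0.29], [0.38, -0.32], [1.33, 0.06]]
knob [[587.995 252.778  92.214]] [[1.33  0.057]]
(-57, -20, 8) [-56.989 -19.558   8.214]
(-57, 40, 8) [-56.718  39.952   9.141]
(60, -20, 8) [ 59.972 -20.248   8.236]
(40, 45, 8) [40.233 44.519  8.521]
(-20, 20, 0) [-19.198  19.603   0.846]
(-20, -30, 0) [-20.422 -29.693   0.291]
```

Request:
drive_tool:
  steps:
    - [0.0225,-0.0294,0,0,0.045]
    - [0.0226,-0.0293,0,0,0.045]
    - [0,0,0.045,0,0.045]
    - [0,0,0.045,0,0.045]
    - [0,0,0.02,0,0.045]
    - [0,0,0,0,0.045]

```text
clock: 3.9
position: [586.7, 250.6, 147.2]
ee_rot: [-0.314, 0.949, -0.001, -0.004]
contact_force: [1.0, -0.2, -0.1]
gripper_width: 44.8
```

```bash
python3 - <<'E'
from h import *
s=arm.read_state(); im,d=arm.get_image("wrist"); print(s["joints"],s["position"],s["contact_force"],s["gripper_width"])
cv2.imwrite("pics/w2.png",im)
E
```

```text
[ 0.656  0.476 -0.066 -0.001 -1.037 -1.587] [586.723 250.649 147.235] [ 0.99  -0.162 -0.108] 44.81126990837772
```

View pics/w2.png

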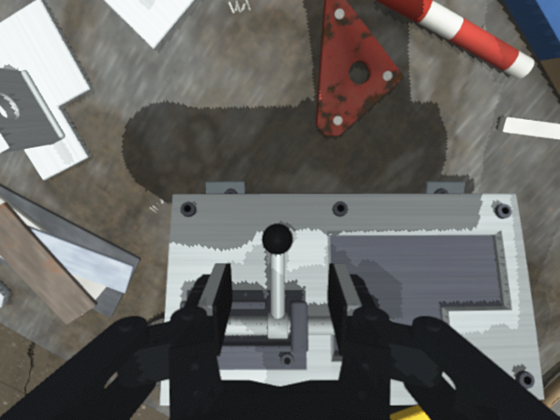

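```bash
python3 - <<'E'
from h import *
s=arm.read_state(); print(s["position"])
print(onplane("wrist",[(277,239)],[0,0,92.3],np.array([0,0,1.])))
Rt=R.from_quat(s["ee_rot"]).as_matrix(); P=onplane("wrist",[(277,239)],[0,0,92.3],np.array([0,0,1.]))[0]
print((P-s["position"])@Rt)
E
```

```text
[588.437 251.562 150.105]
[[591.92  254.147  92.3  ]]
[-4.526  0.014 57.791]
```

Request:
drive_tool:
  steps:
    - [-0.002,0,0.03,0,0.045]
    - [0,0,0.03,0,0.045]
    - [0,0,0.014,0,0.045]
    - [0,0,0,0,0.045]
    - [0,0,0,0,0.045]

```text
clock: 4.45
position: [591.9, 253.8, 79.2]
ee_rot: [-0.314, 0.949, 0.0, 0.002]
contact_force: [-0.5, 0.5, 1.1]
gripper_width: 44.8
```

```bash
python3 - <<'E'
from h import *
s=arm.read_state(); im,d=arm.get_image("wrist"); print(s["joints"],s["position"],s["contact_force"],s["gripper_width"])
cv2.imwrite("pics/w3.png",im)
E
```

```text
[ 0.656  0.55  -0.131  0.001 -0.887 -1.589] [591.876 253.834  79.191] [-0.532  0.548  1.104] 44.81014029651074
```

View pics/w3.png

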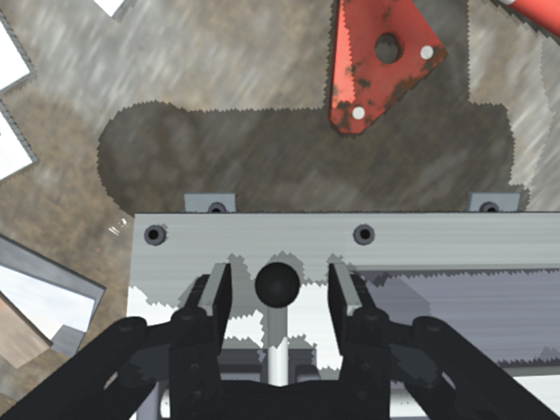

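Request:
drive_tool:
  steps:
    - [0,0,0,0,0.0]
    - [0,0,0,0,0.0]
    - [0,0,0,0,0.0]
    - [0,0,0,0,0.0]
    - [0,0,0,0,0.0]

```text
clock: 5.0
position: [591.5, 253.6, 78.9]
ee_rot: [-0.314, 0.95, 0.0, 0.001]
contact_force: [-1.8, 0.3, 6.0]
gripper_width: 16.3
```

```bash
python3 - <<'E'
from h import *
s=arm.read_state(); im,d=arm.get_image("wrist"); print(s["joints"],s["position"],s["contact_force"],s["gripper_width"])
cv2.imwrite("pics/w4.png",im)
# arc plan: increments in tool x (=-nest x horizontally) and z
psi=.639
a=.349+np.array([0,.1,.2,.3,.4,.5,.6,.7,.8,.9,.95])
nx=20-58*np.cos(a); nz=16.5+58*np.sin(a)
hor=nx*np.cos(np.pi/6)-nz*.5; ver=nx*.5+nz*np.cos(np.pi/6)
print(np.c_[-np.diff(hor),-np.diff(ver)]/1000, hor[-1]-hor[0],ver[-1]-ver[0])
E
```

```text
[ 0.656  0.549 -0.132  0.001 -0.886 -1.589] [591.487 253.564  78.924] [-1.773  0.286  6.006] 16.274979046881523
[[ 0.001 -0.006]
 [ 0.    -0.006]
 [-0.    -0.006]
 [-0.001 -0.006]
 [-0.002 -0.006]
 [-0.002 -0.005]
 [-0.003 -0.005]
 [-0.003 -0.005]
 [-0.004 -0.005]
 [-0.002 -0.002]] 15.698052795416608 50.67550998775744
```

View pics/w4.png

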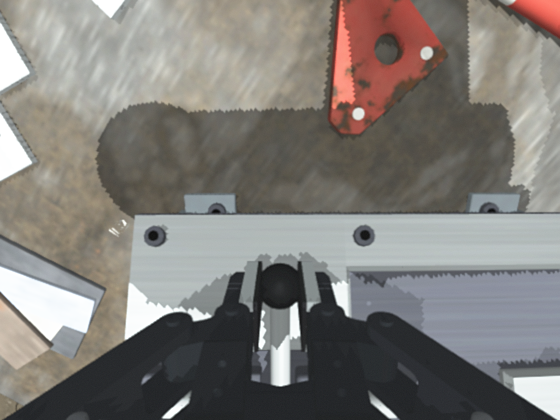

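Request:
drive_tool:
  steps:
    - [0,0,0,0,0.035]
    - [0,0,0,0,0.035]
    - [0,0,0.005,0,0.035]
    - [0,0,0,0,0.035]
    - [0,0,0,0,0.0]
    - [0,0,0,0,0.0]
    - [0,0,0,0,0.0]
    - [0,0,0,0,0.0]

```text
clock: 5.85
position: [590.4, 252.8, 72.1]
ee_rot: [-0.313, 0.95, -0.0, -0.0]
contact_force: [-1.1, -1.1, -0.9]
gripper_width: 16.8
```

Request:
drive_tool:
  steps:
    - [0.0007,0,-0.0058,0,0]
    - [0.0001,0,-0.0058,0,0]
    - [-0.0004,0,-0.0058,0,0]
    - [-0.001,0,-0.0057,0,0]
    - [-0.0016,0,-0.0056,0,0]
    - [-0.0021,0,-0.0054,0,0]
    - [-0.0027,0,-0.0051,0,0]
    - [-0.0032,0,-0.0049,0,0]
    - [-0.0036,0,-0.0045,0,0]
    - [-0.0041,0,-0.0041,0,0]
    - [0,0,0,0,0]

```text
clock: 6.95
position: [605.2, 263.8, 126.0]
ee_rot: [-0.313, 0.95, 0.0, 0.0]
contact_force: [-0.2, 0.2, -0.2]
gripper_width: -0.1
```

```bash
python3 - <<'E'
from h import *
s=arm.read_state(); im,d=arm.get_image("wrist"); print(s["position"],s["contact_force"],s["wrist_torque"],s["gripper_width"])
cv2.imwrite("pics/w5.png",im)
E
```

```text
[605.247 263.775 125.998] [-0.176  0.177 -0.23 ] [-0.033 -0.02  -0.055] -0.09503009619957004
```

View pics/w5.png

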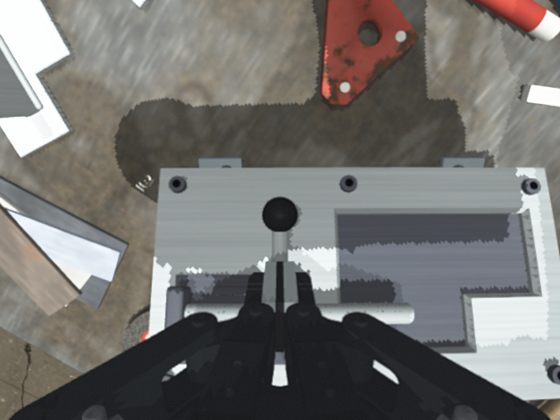

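```bash
python3 - <<'E'
from h import *
s=arm.read_state(); im,d=arm.get_image("wrist"); c=cam("wrist",s); print(s["position"],d[215,280],d[205:226:5,270:291:5])
W=cloud("wrist",d,c); print(W[215,280])
o,dd=rays("wrist",[(280,215)],c)
# mask black ball
g=im.max(2); m=((g<45)*255).astype(np.uint8)[185:245,250:310]
cs,_=cv2.findContours(m,cv2.RETR_EXTERNAL,cv2.CHAIN_APPROX_NONE); k=max(cs,key=cv2.contourArea); print(cv2.minEnclosingCircle(k),cv2.contourArea(k))
L=d[215,280]+10*np.sqrt(1); print("centre",o+dd[0]*(d[215,280]+10/np.linalg.norm(dd[0])))
Rn=nestR(.639); C=o+dd[0]*(d[215,280]+10/np.linalg.norm(dd[0])); print("nest",(C-[566.9,361.8,78])@Rn, "tool",(C-s["position"])@R.from_quat(s["ee_rot"]).as_matrix())
E
```

```text
[604.771 263.457 125.372] 176.0846 [[178.964 177.253 177.387 177.267 179.748]
 [176.189 176.04  176.777 176.91  177.73 ]
 [176.615 174.488 176.085 175.272 177.41 ]
 [176.712 175.594 175.588 176.307 177.392]
 [178.449 177.365 177.247 176.808 177.812]]
[585.281 251.354 101.314]
((29.54892921447754, 30.766054153442383), 17.1494197845459) 868.5
centre [587.783 253.231  91.816]
nest [-34.65  -99.602  35.959] tool [19.715  1.878 33.57 ]
```

Request:
drive_tool:
  steps:
    - [0.0197,0.0018,0,0,0.045]
    - [0,0,0,0,0.045]
    - [0,0,0,0,0.045]
    - [0,0,0,0,0.045]
    - [0,0,0.02,0,0.045]
    - [0,0,0.02,0,0.045]
    - [0,0,0.0145,0,0.045]
    - [0,0,0,0,0.045]
    - [0,0,0,0,0.0]
    - [0,0,0,0,0.0]
    - [0,0,0,0,0.0]
    - [0,0,0,0,0.0]
    - [0,0,0,0,0.0]
    - [0,0,0,0,0.0]
    - [0,0,0,0,0.0]
    - [0,0,0,0,0.0]

```text
clock: 8.65
position: [588.9, 253.8, 71.4]
ee_rot: [-0.313, 0.95, 0.0, 0.001]
contact_force: [1.2, 0.4, 4.5]
gripper_width: 16.5
```

```bash
python3 - <<'E'
from h import *
s=arm.read_state(); im,d=arm.get_image("wrist"); print(s["position"],s["contact_force"],s["wrist_torque"],s["gripper_width"])
cv2.imwrite("pics/w6.png",cv2.resize(im[180:400,160:400],None,fx=2.5,fy=2.5,interpolation=cv2.INTER_CUBIC))
im,d=arm.get_image("side"); u=proj("side",[587.8,253.2,91.8])[0].astype(int); cv2.imwrite("pics/s6.png",cv2.resize(im[u[1]-60:u[1]+60,u[0]-80:u[0]+80],None,fx=5,fy=5,interpolation=cv2.INTER_CUBIC))
E
```

```text
[588.943 253.849  71.441] [1.21  0.426 4.514] [ 0.032 -0.352 -0.026] 16.52310941803892
```

View pics/w6.png

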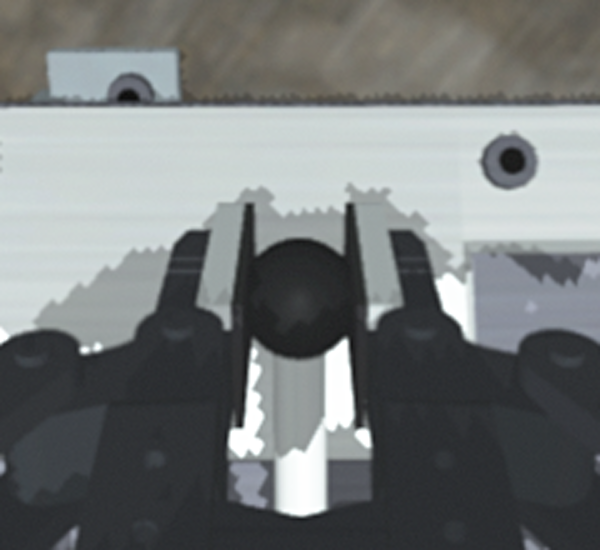

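View pics/s6.png

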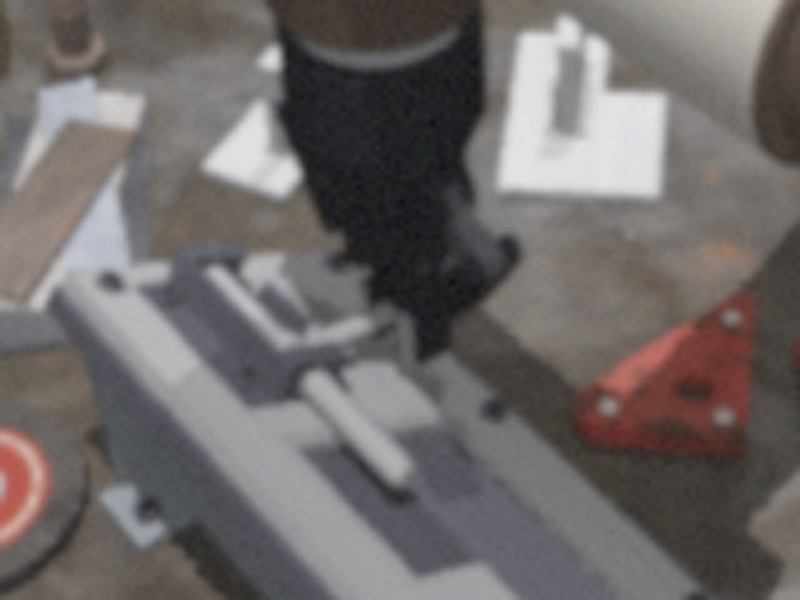

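Request:
drive_tool:
  steps:
    - [0.0003,0,-0.0025,0,0]
    - [0.0003,0,-0.0025,0,0]
    - [0.0002,0,-0.0025,0,0]

```text
clock: 9.05
position: [588.1, 253.6, 77.4]
ee_rot: [-0.313, 0.95, 0.0, 0.001]
contact_force: [6.2, 2.2, -3.0]
gripper_width: 16.2
```

Request:
drive_tool:
  steps:
    - [0,0,-0.0025,0,0]
    - [0,0,-0.0025,0,0]
    - [0,0,-0.0025,0,0]

```text
clock: 9.35
position: [587.6, 253.5, 84.0]
ee_rot: [-0.313, 0.95, 0.0, 0.0]
contact_force: [6.2, 2.8, -4.6]
gripper_width: 16.9
```

```bash
python3 - <<'E'
from h import *
s=arm.read_state(); im,d=arm.get_image("wrist"); print(s["position"],s["contact_force"],s["wrist_torque"],s["gripper_width"])
cv2.imwrite("pics/w7.png",cv2.resize(im[180:400,160:400],None,fx=2.5,fy=2.5,interpolation=cv2.INTER_CUBIC))
E
```

```text
[587.637 253.468  84.014] [ 6.193  2.834 -4.625] [ 0.616 -1.518 -0.011] 16.937242805049088
```

View pics/w7.png

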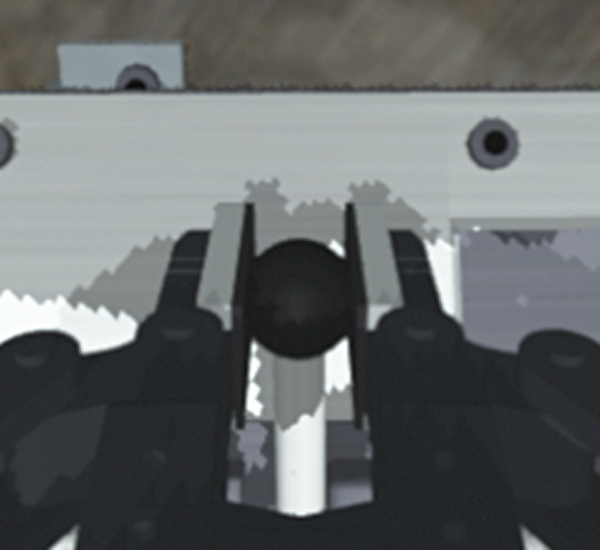

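Request:
drive_tool:
  steps:
    - [-0.0007,0,-0.003,0,0]
    - [-0.0008,0,-0.003,0,0]
    - [-0.0008,0,-0.003,0,0]
    - [-0.0007,0,-0.003,0,0]
    - [-0.0009,0,-0.003,0,0]

```text
clock: 9.9
position: [586.3, 252.4, 99.0]
ee_rot: [-0.313, 0.95, -0.001, -0.006]
contact_force: [-6.6, -4.7, -2.2]
gripper_width: 16.4
```

Request:
drive_tool:
  steps:
    - [-0.001,0,-0.003,0,0]
    - [-0.0012,0,-0.003,0,0]
    - [-0.0014,0,-0.003,0,0]
    - [-0.0016,0,-0.003,0,0]

```text
clock: 10.3
position: [588.7, 254.1, 110.1]
ee_rot: [-0.312, 0.95, -0.002, -0.009]
contact_force: [-8.5, -6.7, -2.4]
gripper_width: 15.8
```

Request:
drive_tool:
  steps:
    - [-0.0019,0,-0.003,0,0]
    - [-0.0022,0,-0.003,0,0]
    - [-0.0025,0,-0.003,0,0]
    - [-0.0028,0,-0.003,0,0]

```text
clock: 10.7
position: [605.3, 266.5, 126.5]
ee_rot: [-0.314, 0.949, 0.001, 0.004]
contact_force: [-0.8, -0.4, -1.0]
gripper_width: 0.0
```

```bash
python3 - <<'E'
from h import *
s=arm.read_state(); im,d=arm.get_image("wrist"); print(s["position"],s["contact_force"],s["wrist_torque"],s["gripper_width"])
cv2.imwrite("pics/w8.png",im)
E
```

```text
[605.349 266.536 126.514] [-0.775 -0.427 -0.988] [-0.044  0.033 -0.021] 0.04263663456017134
```

View pics/w8.png

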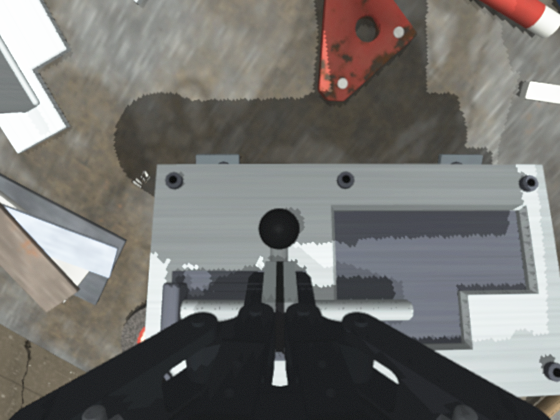

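Request:
drive_tool:
  steps:
    - [0,0,-0.005,0,0.045]
    - [0,0,0,0,0.045]
    - [0,0,0,0,0.045]
    - [0.015,0,0,0,0.045]
    - [0,0,0,0,0.045]
    - [0,0,0,0,0.045]

```text
clock: 11.35
position: [590.4, 255.0, 129.8]
ee_rot: [-0.313, 0.95, -0.0, 0.0]
contact_force: [0.4, 0.6, -0.6]
gripper_width: 44.8
```

```bash
cat > ball.py <<'E'
from h import *
import sys
NO=np.array([566.9,361.8,78]); RN=nestR(.639)
def ball(tag):
    im,d=arm.get_image("wrist"); s=arm.read_state(); c=cam("wrist",s)
    cv2.imwrite(f"pics/{tag}.png",cv2.resize(im[120:400,100:460],None,fx=2,fy=2,interpolation=cv2.INTER_CUBIC))
    Rt=R.from_quat(s["ee_rot"]).as_matrix()
    print("tcp",s["position"],"F",s["contact_force"],"T",s["wrist_torque"],"w",s["gripper_width"],"j6",s["joints"][5],"yaw",np.arctan2(Rt[1,0],Rt[0,0]),"t",s["clock"])
    m=((im.max(2)<45)*255).astype(np.uint8); m[330:]=0
    cir=cv2.HoughCircles(cv2.GaussianBlur(im,(5,5),0).min(2)[:330],cv2.HOUGH_GRADIENT,1.5,60,param1=80,param2=18,minRadius=14,maxRadius=32)
    if cir is None: print("no circle"); return
    for u,v,r in cir[0]:
        if im[int(v),int(u)].max()>60 or abs(u-280)>60: continue
        z=np.median(d[int(v)-2:int(v)+3,int(u)-2:int(u)+3]); o,dd=rays("wrist",[(u,v)],c); C=o+dd[0]*(z+10/np.linalg.norm(dd[0]))
        n=(C-NO)@RN; print("circle",(u,v,r),"world",C,"nest",n,"tool",(C-s["position"])@Rt,"h",np.arctan2(n[2]-16.5,20-n[0])-.349)
if __name__=="__main__": ball(sys.argv[1])
E
python3 ball.py w9
```

```text
tcp [590.623 255.221 129.701] F [1.084 0.77  0.055] T [-0.006 -0.021  0.053] w 45.01455895214868 j6 -1.5923032005502622 yaw -2.503990349887197 t 11.4
```

View pics/w9.png

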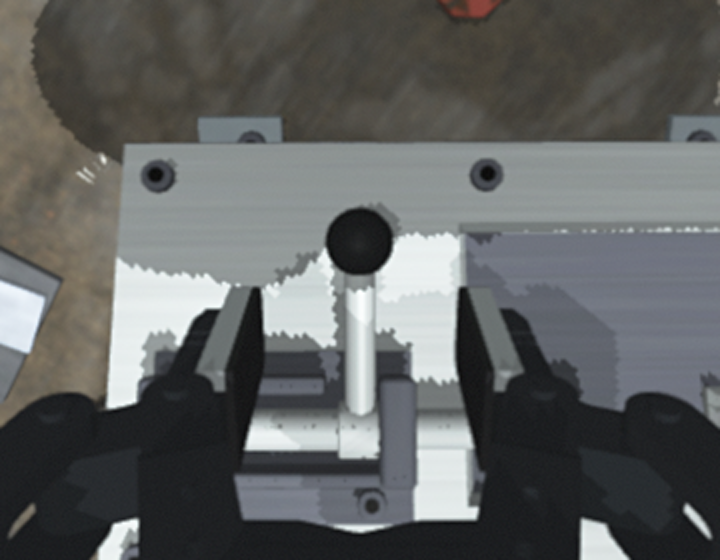

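Request:
drive_tool:
  steps:
    - [0.0034,0,0.02,0,0.045]
    - [0,0,0.02,0,0.045]
    - [0,0,0.0185,0,0.045]
    - [0,0,0,0,0.045]
    - [0,0,0,0,0.0]
    - [0,0,0,0,0.0]
    - [0,0,0,0,0.0]
    - [0,0,0,0,0.0]
    - [0,0,0,0,0.0]
    - [0,0,-0.002,0,0.0]
    - [0,0,-0.002,0,0.0]
    - [0,0,-0.002,0,0]
    - [0,0,-0.002,0,0]
    - [0,0,-0.002,0,0]
    - [0,0,-0.002,0,0]

```text
clock: 12.9
position: [587.6, 253.1, 82.5]
ee_rot: [-0.313, 0.95, 0.0, -0.0]
contact_force: [4.8, 2.8, -4.3]
gripper_width: 16.7
```

```bash
python3 ball.py w10
```

```text
tcp [587.506 253.092  82.863] F [ 3.729  0.966 -3.936] T [ 0.28  -0.943  0.022] w 16.746304652674237 j6 -1.5924519261166539 yaw -2.5042302658081983 t 12.95
circle (np.float32(279.75), np.float32(299.25), np.float32(24.35)) world [586.253 254.281 103.119] nest [-29.519 -97.847  46.049] tool [  0.305   1.704 -20.256] h 0.18899386428794696
```

Request:
drive_tool:
  steps:
    - [-0.0002,0,-0.002,0,0.0]
    - [-0.0002,0,-0.002,0,0.0]
    - [-0.0003,0,-0.002,0,0]
    - [-0.0003,0,-0.002,0,0]

```text
clock: 13.35
position: [587.3, 252.9, 90.6]
ee_rot: [-0.313, 0.95, -0.0, -0.002]
contact_force: [1.3, 0.7, -6.0]
gripper_width: 16.9
```

```bash
python3 ball.py w11
```

```text
tcp [587.092 252.812  90.975] F [ 0.176 -1.787 -2.31 ] T [-1.045 -0.312  0.009] w 16.376650276189448 j6 -1.5924077251698505 yaw -2.504400179064731 t 13.4
circle (np.float32(282.75), np.float32(291.75), np.float32(29.45)) world [584.079 254.298 107.424] nest [-28.869 -96.537  50.644] tool [  1.598   2.992 -16.443] h 0.2608408679195994
circle (np.float32(230.25), np.float32(321.75), np.float32(22.85)) world [592.462 237.142 133.465] nest [ -18.883 -115.307   74.947] tool [  5.162 -15.776 -42.476] h 0.6347622520819359
```

View pics/w11.png

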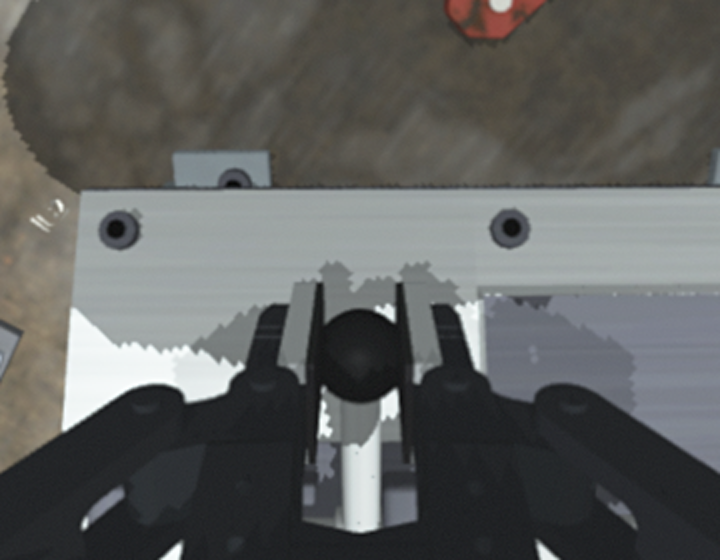

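Request:
drive_tool:
  steps:
    - [-0.0002,0,-0.002,0,0.0]
    - [-0.0003,0,-0.002,0,0.0]
    - [-0.0004,0,-0.002,0,0]
    - [-0.0005,0,-0.002,0,0]

```text
clock: 13.8
position: [586.5, 252.3, 98.1]
ee_rot: [-0.313, 0.95, -0.001, -0.004]
contact_force: [-4.8, -2.8, -3.8]
gripper_width: 16.4
```

```bash
python3 ball.py w12
```

```text
tcp [586.564 252.301  98.284] F [-4.758 -2.667 -2.998] T [-1.353  1.143 -0.058] w 16.11821093363977 j6 -1.5924377760708208 yaw -2.504877226360275 t 13.85
circle (np.float32(282.75), np.float32(296.25), np.float32(29.45)) world [587.725 256.955 109.889] nest [-23.731 -96.579  50.523] tool [ -3.601   3.056 -11.634] h 0.31219095254150786
```

View pics/w12.png

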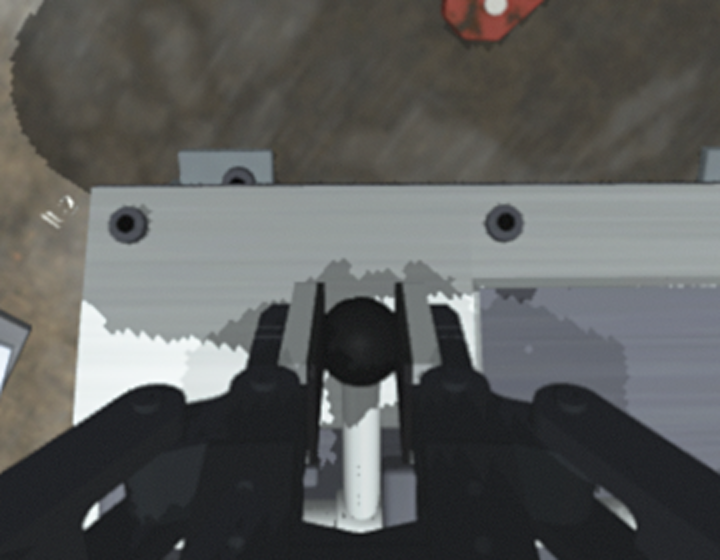

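```bash
python3 - <<'E'
from h import *
from ball import NO,RN
s=arm.read_state(); im,d=arm.get_image("wrist"); c=cam("wrist",s)
print(s["position"],s["contact_force"],s["gripper_width"])
print(d[278:306:4,262:300:4].round(0))
W=cloud("wrist",d,c); Rt=R.from_quat(s["ee_rot"]).as_matrix()
# fit sphere centre with r=10 to dark ball pixels
pts=W[280:300,270:291].reshape(-1,3); 
from scipy.optimize import least_squares
r=least_squares(lambda p:np.linalg.norm(pts-p,axis=1)-10,pts.mean(0)-[0,0,8],loss="soft_l1"); C=r.x
n=(C-NO)@RN; print("ball",C,"nest",n,"tool",(C-s["position"])@Rt,"rad",np.hypot(n[0]-20,n[2]-16.5),"h",np.arctan2(n[2]-16.5,20-n[0])-.349)
# stem points along column
for v in range(300,385,8): 
    p=(W[v,282]-NO)@RN; print(v,p)
E
```

```text
[586.564 252.301  98.284] [-4.758 -2.667 -2.998] 16.11821093363977
[[150. 147.   0. 143. 144. 143. 144. 144. 145. 149.]
 [145. 144. 142. 143. 143. 142. 143. 142. 145. 147.]
 [144. 143. 142. 141. 140. 142. 141. 142. 142. 145.]
 [144. 143. 141. 140. 141. 141. 142. 142. 143. 144.]
 [144. 142. 141. 141. 141. 140. 140. 141. 141. 144.]
 [144. 143. 143. 140. 140. 140. 141. 141. 142. 144.]
 [145. 143. 143. 141. 140. 140. 141. 141. 143. 145.]]
ball [586.422 254.714 109.101] nest [-26.188 -97.6    51.032] tool [ -1.227   2.029 -10.827] rad 57.669888169224954 h 0.29299462106654106
300 [-22.391 -96.979  59.117]
308 [-18.996 -96.974  56.897]
316 [-14.943 -96.919  47.223]
324 [-11.412 -96.927  46.703]
332 [ -7.4   -96.908  42.221]
340 [ -3.473 -96.901  39.499]
348 [  0.666 -96.89   36.041]
356 [  4.431 -96.896  35.239]
364 [  8.949 -96.88   30.863]
372 [ 13.335 -96.871  27.759]
380 [ 17.51  -96.871  25.926]
```

Request:
drive_tool:
  steps:
    - [0,0,0,0,0.045]
    - [0,0,0,0,0.045]
    - [0,0,0,0,0.045]
    - [0,0,0,0,0.045]

```text
clock: 14.3
position: [590.1, 254.9, 99.7]
ee_rot: [-0.313, 0.95, 0.0, 0.001]
contact_force: [0.6, 0.3, -0.4]
gripper_width: 44.8
```

```bash
cat > ball2.py <<'E'
from h import *
from ball import NO,RN
from scipy.optimize import least_squares
import sys
def go(tag,u,v,save=True):
    s=arm.read_state(); im,d=arm.get_image("wrist"); c=cam("wrist",s)
    Rt=R.from_quat(s["ee_rot"]).as_matrix()
    print("tcp",s["position"],"q",s["ee_rot"],"F",s["contact_force"],"T",s["wrist_torque"],"w",s["gripper_width"],"t",s["clock"])
    cv2.imwrite(f"pics/{tag}.png",cv2.resize(im[120:400,100:460],None,fx=2,fy=2,interpolation=cv2.INTER_CUBIC))
    W=cloud("wrist",d,c)
    # dark blob around guess: top-most dark disc at columns 262..300
    m=(im.max(2)<50); rows=[r for r in range(150,330) if m[r,276:286].mean()>.9]
    if not rows: print("no ball"); return
    r0=rows[0]; v=r0+22; 
    pts=W[v-10:v+9,271:290].reshape(-1,3)
    r=least_squares(lambda p:np.linalg.norm(pts-p,axis=1)-10,pts.mean(0)-[0,0,8],loss="soft_l1"); C=r.x
    n=(C-NO)@RN; print("row0",r0,"ball",C,"nest",n,"tool",(C-s["position"])@Rt,"rad",np.hypot(n[0]-20,n[2]-16.5),"h",np.arctan2(n[2]-16.5,20-n[0])-.349)
go(sys.argv[1],0,0)
E
python3 ball2.py w13
```

```text
tcp [590.076 254.899  99.689] q [-0.313  0.95   0.     0.001] F [ 0.626  0.324 -0.355] T [-0.001 -0.015  0.027] w 44.787653872006466 t 14.3
row0 247 ball [586.828 254.361  92.473] nest [-34.402 -98.125  36.574] tool [2.944 1.502 7.21 ] rad 57.9870284491028 h 0.004497838144139732
```

Request:
drive_tool:
  steps:
    - [0.003,-0.0018,0.015,0,0.045]
    - [0,0,0.0147,0,0.045]
    - [0,0,0,0,0.045]
    - [0,0,0,0,0.0]
    - [0,0,0,0,0.0]
    - [0,0,0,0,0.0]
    - [0,0,0,0,0.0]
    - [0,0,0,0,0.0]
    - [0,0,0,0,0.0]

```text
clock: 15.25
position: [588.8, 251.7, 70.2]
ee_rot: [-0.314, 0.95, 0.0, 0.001]
contact_force: [-0.3, 1.3, 3.1]
gripper_width: 16.6
```

```bash
python3 ball2.py w14
```

```text
tcp [588.754 251.659  70.203] q [-0.314  0.95   0.     0.001] F [-0.324  1.256  3.108] T [0.233 0.059 0.025] w 16.57289302320899 t 15.25
row0 281 ball [588.108 253.357  92.69 ] nest [-33.922 -99.695  36.548] tool [ -0.535   1.743 -22.486] rad 57.52798012433188 h 0.006953726245155278
```

Request:
drive_tool:
  steps:
    - [0.0004,0,-0.003,0,0.0]
    - [0.0003,0,-0.003,0,0.0]
    - [0.0002,0,-0.003,0,0.0]
    - [0.0001,0,-0.003,0,0.0]
    - [0,0,-0.003,0,0.0]

```text
clock: 15.8
position: [587.7, 250.9, 83.6]
ee_rot: [-0.313, 0.95, 0.0, 0.0]
contact_force: [4.5, 1.2, -3.8]
gripper_width: 16.8
```

```bash
python3 ball2.py w15
```

```text
tcp [587.715 250.939  83.606] q [-0.313  0.95   0.     0.   ] F [ 4.485  1.158 -3.785] T [ 0.258 -0.953 -0.023] w 16.8111054947956 t 15.8
row0 282 ball [587.395 252.764 105.206] nest [-28.466 -99.745  47.85 ] tool [ -0.842   1.661 -21.599] rad 57.72121870235373 h 0.22515712978457192
```

Request:
drive_tool:
  steps:
    - [0,0,-0.003,0,0.0]
    - [0,0,-0.003,0,0.0]

```text
clock: 16.05
position: [586.9, 250.3, 89.4]
ee_rot: [-0.313, 0.95, -0.0, -0.001]
contact_force: [2.1, 2.7, -4.3]
gripper_width: 16.8
```

```bash
python3 ball2.py w16
```

```text
tcp [586.89  250.341  89.42 ] q [-0.313  0.95  -0.    -0.001] F [ 2.114  2.71  -4.314] T [0.859 0.    0.142] w 16.762784749204858 t 16.05
row0 281 ball [587.838 252.662 108.598] nest [ -26.515 -100.092   50.639] tool [ -2.108   1.308 -19.181] rad 57.69840473088289 h 0.2841484839253665
```

View pics/w16.png

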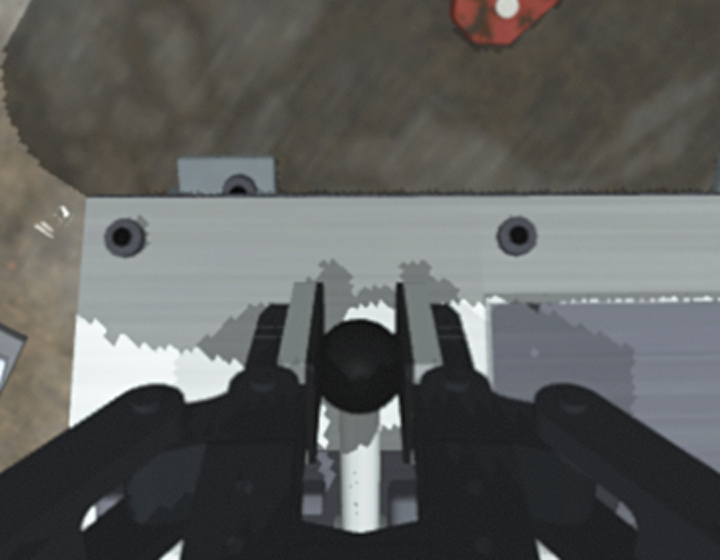

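Request:
drive_tool:
  steps:
    - [0,0,0,0,0.045]
    - [0,0,0,0,0.045]
    - [0,0,0,0,0.045]
    - [0,0,-0.02,0,0.045]
    - [0,0,-0.015,0,0.045]
    - [0.02,0,0,0,0.0]
    - [0.015,0,0,0,0.0]
    - [0,0,0,0,0.0]
    - [0,0,0,0,0.0]
    - [0,0,0,0,0.0]
    - [0,0,0,0,0.0]
    - [0,0,0.025,0,0.0]
    - [0,0,0.025,0,0.0]
    - [0,0,0,0,0.0]

```text
clock: 17.5
position: [557.2, 228.6, 71.7]
ee_rot: [-0.313, 0.95, -0.001, -0.004]
contact_force: [-1.2, -0.3, -0.9]
gripper_width: 0.0
```

```bash
python3 ball2.py w17
```

```text
tcp [557.183 228.572  71.667] q [-0.313  0.95  -0.001 -0.004] F [-1.154 -0.322 -0.904] T [-0.088  0.04   0.002] w 0.041988153981317715 t 17.5
row0 313 ball [553.911 236.163 117.277] nest [-54.281 -93.101  76.692] tool [ -1.526   8.084 -45.617] rad 95.60720523840381 h 0.33200641637974226
```

View pics/w17.png

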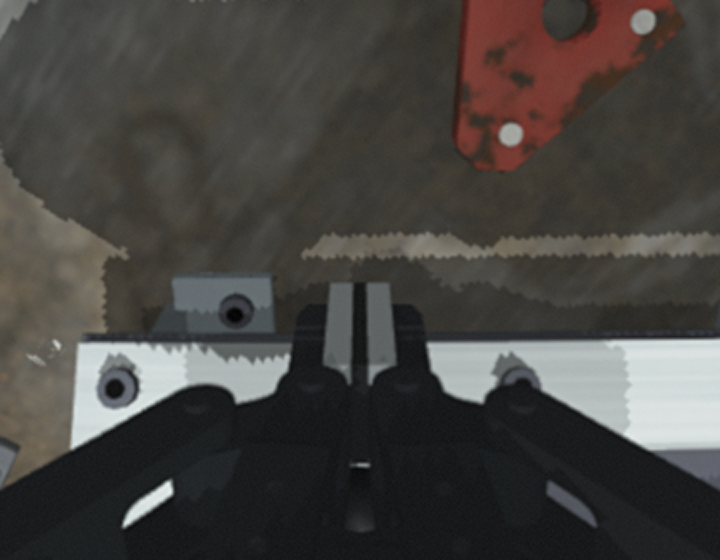

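Request:
drive_tool:
  steps:
    - [-0.005,0,0,0,0.0]
    - [-0.005,0,0,0,0.0]
    - [-0.004,0,0,0,0.0]
    - [-0.004,0,0,0,0.0]
    - [0,0,0,0,0]

```text
clock: 18.05
position: [572.1, 239.1, 75.6]
ee_rot: [-0.313, 0.95, -0.001, -0.003]
contact_force: [-4.2, -2.5, 4.4]
gripper_width: -0.2
```

Request:
drive_tool:
  steps:
    - [-0.003,0,0,0,0.0]
    - [-0.003,0,0,0,0.0]
    - [0,0,0,0,0]

```text
clock: 18.35
position: [572.4, 239.2, 75.0]
ee_rot: [-0.313, 0.95, -0.003, -0.009]
contact_force: [-13.5, -8.5, 11.4]
gripper_width: 0.2
```

Request:
drive_tool:
  steps:
    - [0,0,-0.003,0,0.0]
    - [0,0,-0.003,0,0.0]
    - [0,0,-0.003,0,0]
    - [0,0,-0.003,0,0]

```text
clock: 18.75
position: [571.5, 238.7, 84.0]
ee_rot: [-0.312, 0.95, -0.002, -0.01]
contact_force: [-9.9, -7.7, -0.9]
gripper_width: 0.1
```

Request:
drive_tool:
  steps:
    - [0,0,-0.003,0,0.0]
    - [0,0,-0.003,0,0.0]
    - [0,0,-0.003,0,0]
    - [0,0,-0.003,0,0]

```text
clock: 19.15
position: [571.8, 238.9, 96.5]
ee_rot: [-0.312, 0.95, -0.002, -0.01]
contact_force: [-10.4, -8.3, 1.0]
gripper_width: 0.0
```

```bash
python3 - <<'E'
from h import *
s=arm.read_state(); im,d=arm.get_image("side"); u=proj("side",[587.8,253.2,91.8])[0].astype(int); cv2.imwrite("pics/s18.png",cv2.resize(im[u[1]-60:u[1]+60,u[0]-80:u[0]+80],None,fx=5,fy=5,interpolation=cv2.INTER_CUBIC))
im,d=arm.get_image("wrist"); cv2.imwrite("pics/w18.png",cv2.resize(im[120:400,100:460],None,fx=2,fy=2,interpolation=cv2.INTER_CUBIC))
E
```

```text
(no output)
```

View pics/s18.png

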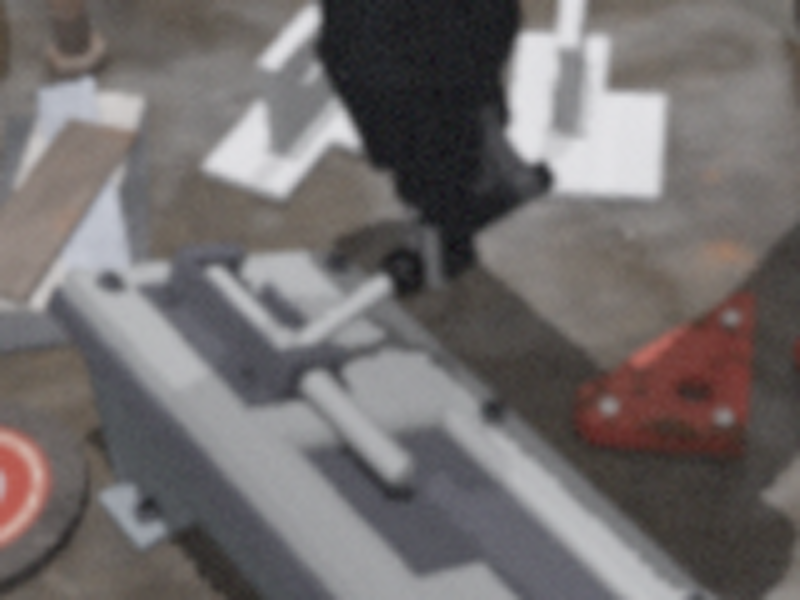

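View pics/w18.png

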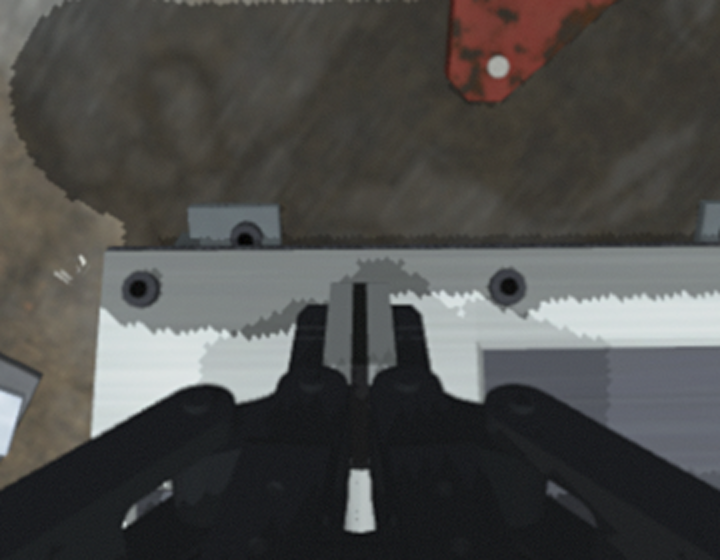

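Request:
drive_tool:
  steps:
    - [-0.0004,0,-0.0034,0,0.0]
    - [-0.0006,0,-0.0033,0,0.0]
    - [-0.0007,0,-0.0033,0,0]
    - [-0.0009,0,-0.0033,0,0]
    - [-0.001,0,-0.0032,0,0]
    - [-0.0011,0,-0.0032,0,0]

```text
clock: 19.85
position: [576.3, 242.1, 117.5]
ee_rot: [-0.312, 0.95, -0.002, -0.009]
contact_force: [-11.8, -7.0, 5.8]
gripper_width: -0.2
```

Request:
drive_tool:
  steps:
    - [-0.0013,0,-0.0031,0,0.0]
    - [-0.0014,0,-0.003,0,0.0]
    - [-0.0015,0,-0.003,0,0]
    - [-0.0017,0,-0.0029,0,0]
    - [-0.0018,0,-0.0028,0,0]
    - [-0.0019,0,-0.0027,0,0]

```text
clock: 20.45
position: [586.1, 249.3, 137.3]
ee_rot: [-0.313, 0.95, -0.002, -0.006]
contact_force: [-10.8, -6.2, 10.0]
gripper_width: -0.1
```

```bash
python3 - <<'E'
from h import *
s=arm.read_state(); im,d=arm.get_image("side"); u=proj("side",[587.8,253.2,91.8])[0].astype(int); cv2.imwrite("pics/s19.png",cv2.resize(im[u[1]-60:u[1]+60,u[0]-80:u[0]+80],None,fx=5,fy=5,interpolation=cv2.INTER_CUBIC))
E
```

```text
(no output)
```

View pics/s19.png

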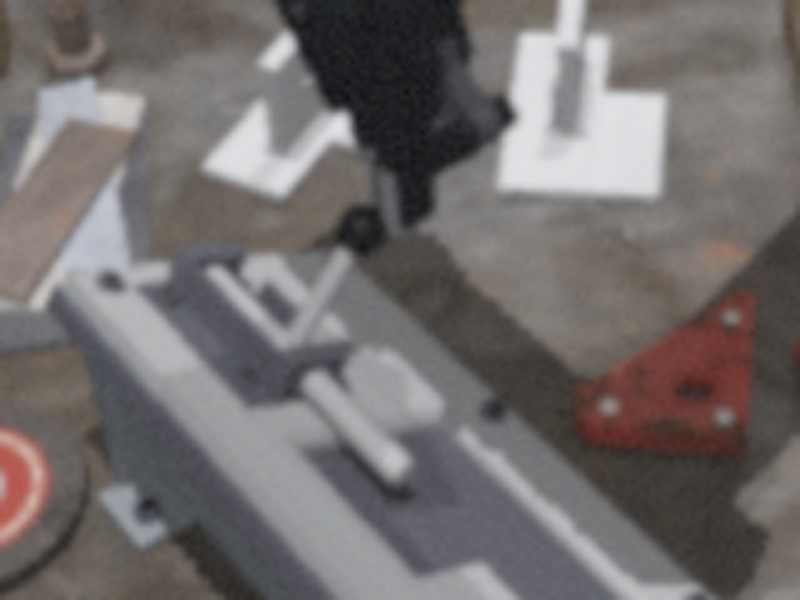

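Request:
drive_tool:
  steps:
    - [-0.001,-0.002,-0.001,0,0]
    - [-0.001,-0.004,-0.001,0,0]
    - [-0.001,-0.004,-0.001,0,0]
    - [0,-0.004,0,0,0]
    - [0,-0.004,0,0,0]
    - [0,-0.004,0,0,0]
    - [0,-0.004,0,0,0]
    - [0,-0.004,0,0,0]
    - [0,-0.004,0,0,0]
    - [0,-0.004,0,0,0]
    - [0,-0.004,0,0,0]
    - [0,-0.004,0,0,0]

```text
clock: 21.7
position: [620.0, 217.1, 139.5]
ee_rot: [-0.313, 0.95, -0.0, 0.0]
contact_force: [-0.1, 0.4, 0.2]
gripper_width: 0.2
```

```bash
python3 - <<'E'
from h import *
s=arm.read_state(); im,d=arm.get_image("side"); u=proj("side",[587.8,253.2,91.8])[0].astype(int); cv2.imwrite("pics/s20.png",cv2.resize(im[u[1]-60:u[1]+60,u[0]-80:u[0]+80],None,fx=5,fy=5,interpolation=cv2.INTER_CUBIC))
im,d=arm.get_image("wrist"); cv2.imwrite("pics/w20.png",cv2.resize(im[120:400,100:460],None,fx=2,fy=2,interpolation=cv2.INTER_CUBIC))
E
```

```text
(no output)
```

View pics/s20.png

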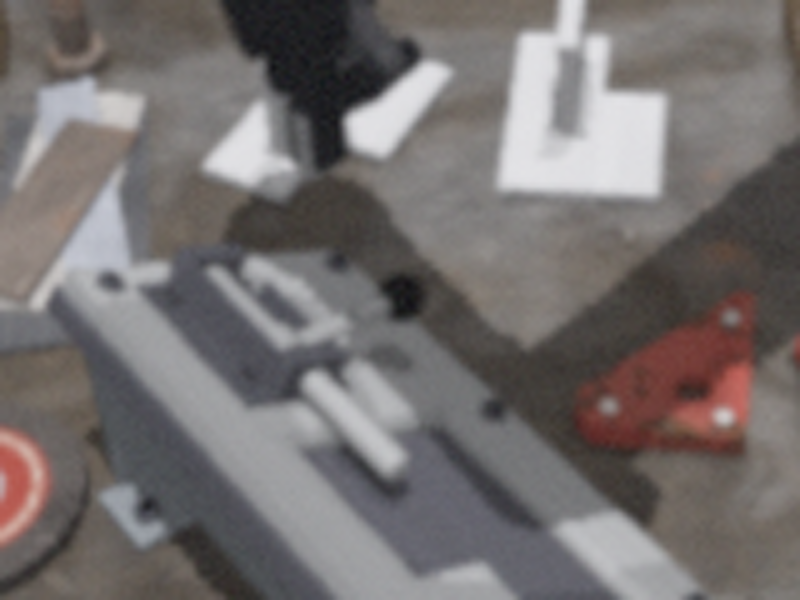

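View pics/w20.png

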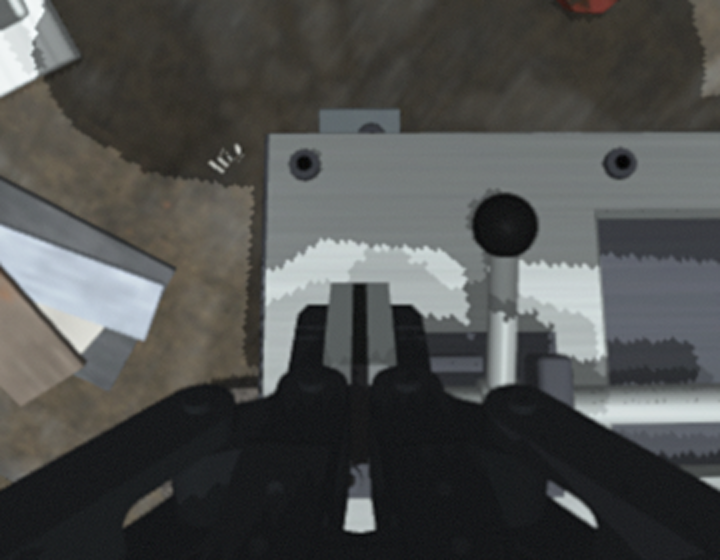

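```bash
cat > ball3.py <<'E'
from h import *
from ball import NO,RN
from scipy.optimize import least_squares
import sys
def bm(u,v,tag=None,k=9):
    s=arm.read_state(); im,d=arm.get_image("wrist"); c=cam("wrist",s)
    Rt=R.from_quat(s["ee_rot"]).as_matrix(); W=cloud("wrist",d,c)
    if tag: cv2.imwrite(f"pics/{tag}.png",cv2.resize(im[120:400,100:460],None,fx=2,fy=2,interpolation=cv2.INTER_CUBIC))
    pts=W[v-k:v+k+1,u-k:u+k+1].reshape(-1,3)
    r=least_squares(lambda p:np.linalg.norm(pts-p,axis=1)-10,pts.mean(0)-[0,0,8],loss="soft_l1"); C=r.x
    n=(C-NO)@RN; print("tcp",s["position"],"ball",C,"nest",n,"tool",(C-s["position"])@Rt,"rad",np.hypot(n[0]-20,n[2]-16.5),"h",np.arctan2(n[2]-16.5,20-n[0])-.349,"t",s["clock"])
if __name__=="__main__": bm(int(sys.argv[1]),int(sys.argv[2]))
E
python3 ball3.py 352 232
```

```text
tcp [620.072 216.949 139.453] ball [589.847 250.954  92.647] nest [ -33.976 -102.661   36.528] tool [ 4.082 45.313 46.805] rad 57.572018853526146 h 0.006314994380135774 t 21.8
```

Request:
drive_tool:
  steps:
    - [0.018,0.022,0,0,0.012]
    - [0.017,0.0216,0,0,0.012]
    - [0,0,0.03,0,0.012]
    - [0,0,0.03,0,0.012]
    - [0,0,0.005,0,0.012]
    - [0,0,0,0,0.012]
    - [-0.005,0,0,0,0.012]
    - [-0.005,0,0,0,0.012]
    - [0,0,0,0,0.012]

```text
clock: 22.75
position: [574.9, 238.1, 75.7]
ee_rot: [-0.313, 0.95, 0.0, 0.001]
contact_force: [-0.1, -0.4, -0.5]
gripper_width: 11.8
```

```bash
python3 - <<'E'
from h import *
s=arm.read_state(); print(s["position"],s["contact_force"],s["gripper_width"])
im,d=arm.get_image("wrist"); cv2.imwrite("pics/w21.png",cv2.resize(im[120:400,100:460],None,fx=2,fy=2,interpolation=cv2.INTER_CUBIC))
E
```

```text
[574.903 238.132  75.666] [-0.121 -0.36  -0.514] 11.816417596508176
```

View pics/w21.png

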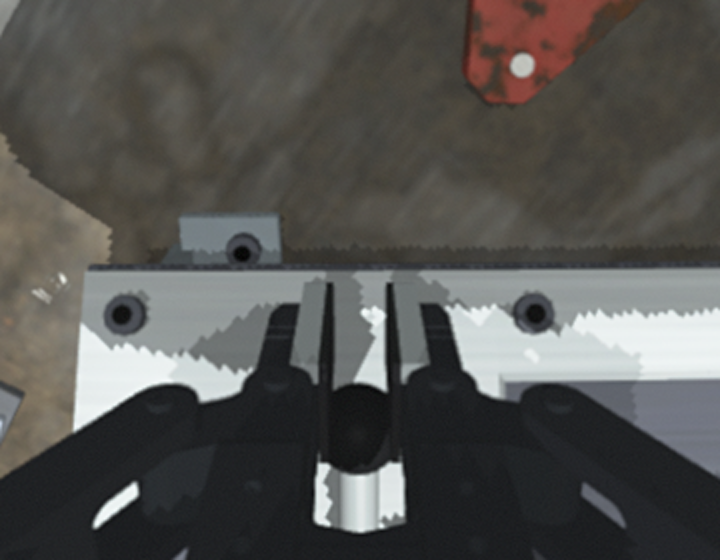

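Request:
drive_tool:
  steps:
    - [-0.004,0,0,0,0.012]
    - [-0.004,0,0,0,0.012]
    - [-0.003,0,0,0,0.012]
    - [0,0,0,0,0.012]

```text
clock: 23.2
position: [576.6, 239.0, 73.4]
ee_rot: [-0.312, 0.95, -0.003, -0.009]
contact_force: [-12.8, -8.3, 8.2]
gripper_width: 11.6
```

Request:
drive_tool:
  steps:
    - [0,0,-0.003,0,0.012]
    - [0,0,-0.003,0,0.012]
    - [0,0,-0.003,0,0.012]
    - [0,0,-0.003,0,0.012]
    - [0,0,-0.003,0,0.012]
    - [0,0,-0.003,0,0.012]
    - [0,0,-0.003,0,0.012]
    - [0,0,-0.003,0,0.012]

```text
clock: 24.0
position: [576.3, 238.9, 95.6]
ee_rot: [-0.312, 0.95, -0.002, -0.009]
contact_force: [-9.6, -7.5, 0.6]
gripper_width: 11.9
```

Request:
drive_tool:
  steps:
    - [-0.0004,0,-0.0034,0,0.012]
    - [-0.0006,0,-0.0033,0,0.012]
    - [-0.0007,0,-0.0033,0,0.012]
    - [-0.0009,0,-0.0033,0,0.012]
    - [-0.001,0,-0.0032,0,0.012]
    - [-0.0011,0,-0.0032,0,0.012]

```text
clock: 24.6
position: [582.1, 243.1, 117.2]
ee_rot: [-0.313, 0.95, -0.002, -0.007]
contact_force: [-8.9, -6.7, 4.8]
gripper_width: 11.9
```

```bash
python3 - <<'E'
from h import *
s=arm.read_state(); im,d=arm.get_image("side"); u=proj("side",[587.8,253.2,91.8])[0].astype(int); cv2.imwrite("pics/s21.png",cv2.resize(im[u[1]-60:u[1]+60,u[0]-80:u[0]+80],None,fx=5,fy=5,interpolation=cv2.INTER_CUBIC))
im,d=arm.get_image("wrist"); cv2.imwrite("pics/w22.png",cv2.resize(im[120:400,100:460],None,fx=2,fy=2,interpolation=cv2.INTER_CUBIC))
E
```

```text
(no output)
```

View pics/s21.png

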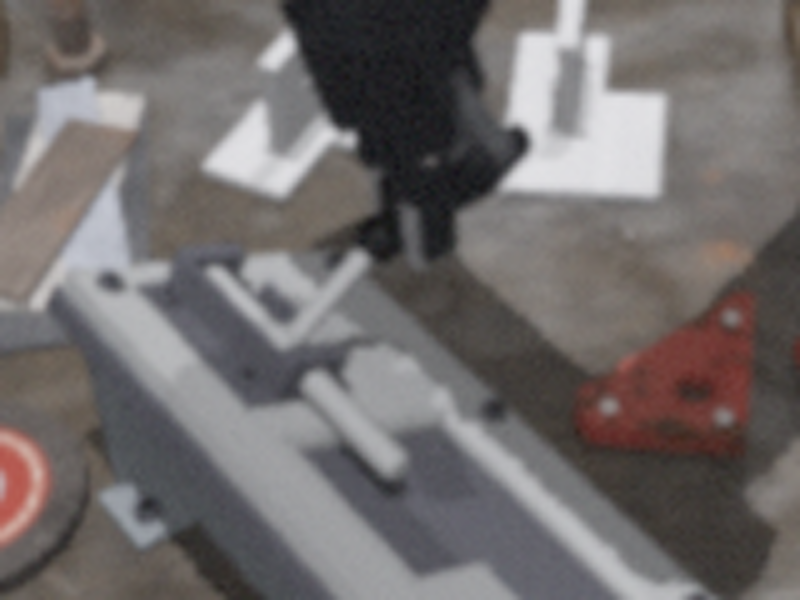

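View pics/w22.png

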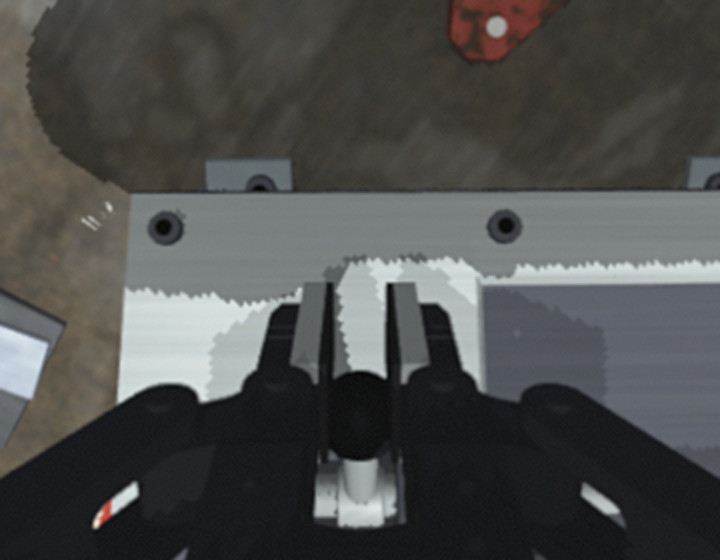

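Request:
drive_tool:
  steps:
    - [-0.0013,0,-0.0031,0,0.012]
    - [-0.0014,0,-0.003,0,0.012]
    - [-0.0015,0,-0.003,0,0.012]
    - [-0.0017,0,-0.0029,0,0.012]
    - [-0.0018,0,-0.0028,0,0.012]
    - [0,-0.002,0,0,0.012]
    - [0,-0.004,0,0,0.012]
    - [0,-0.004,0,0,0.012]
    - [0,-0.004,0,0,0.012]
    - [0,-0.004,0,0,0.012]

```text
clock: 25.7
position: [602.8, 236.7, 133.2]
ee_rot: [-0.313, 0.95, -0.0, -0.001]
contact_force: [-4.9, -1.9, 5.2]
gripper_width: 11.7
```

```bash
python3 - <<'E'
from h import *
s=arm.read_state(); print(s["position"],s["contact_force"],s["gripper_width"])
im,d=arm.get_image("wrist"); cv2.imwrite("pics/w23.png",cv2.resize(im[120:400,100:460],None,fx=2,fy=2,interpolation=cv2.INTER_CUBIC))
E
```

```text
[602.784 236.661 133.162] [-4.926 -1.923  5.205] 11.730724442231967
```

View pics/w23.png

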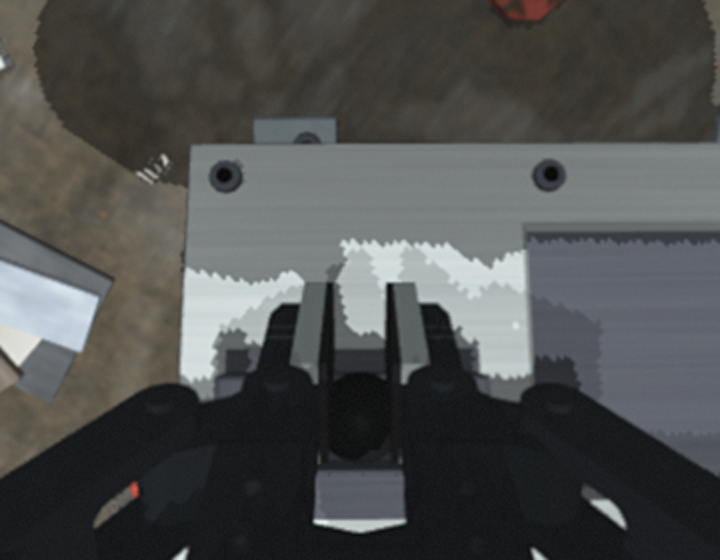

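Request:
drive_tool:
  steps:
    - [0,-0.004,0,0,0.012]
    - [0,-0.004,0,0,0.012]
    - [0,-0.004,0,0,0.012]
    - [0,-0.004,0,0,0.012]
    - [0,-0.004,0,0,0.012]
    - [0,-0.004,0,0,0.012]
    - [0,-0.0015,0,0,0.012]
    - [0,0,0,0,0.012]

```text
clock: 26.55
position: [618.2, 215.9, 133.1]
ee_rot: [-0.313, 0.95, -0.0, -0.001]
contact_force: [-5.4, -2.7, 4.6]
gripper_width: 11.9
```

```bash
python3 - <<'E'
from h import *
s=arm.read_state(); print(s["position"],s["contact_force"],s["gripper_width"])
im,d=arm.get_image("wrist"); cv2.imwrite("pics/w24.png",cv2.resize(im[120:400,100:460],None,fx=2,fy=2,interpolation=cv2.INTER_CUBIC))
E
```

```text
[618.152 215.942 133.094] [-5.378 -2.704  4.596] 11.85110156033835
```

View pics/w24.png

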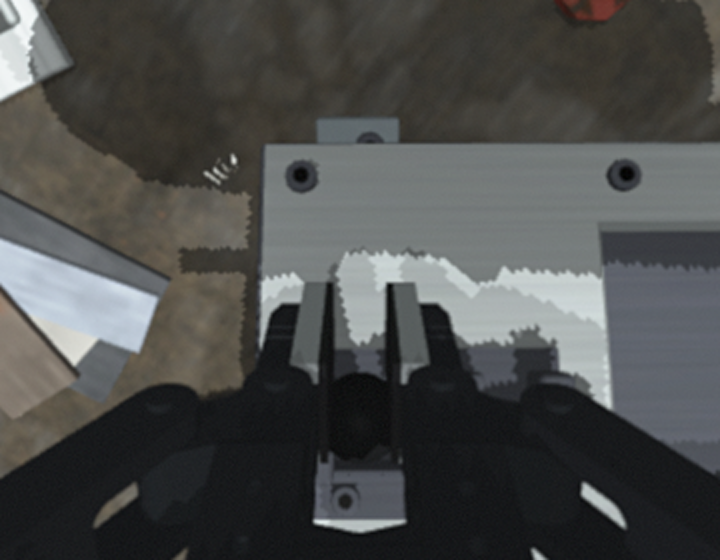

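Request:
drive_tool:
  steps:
    - [0.0035,0,0.0055,0,0.012]
    - [0.0033,0,0.006,0,0.012]
    - [0.0028,0,0.006,0,0.012]
    - [0.0024,0,0.0065,0,0.012]
    - [0.002,0,0.0065,0,0.012]
    - [0.0015,0,0.0065,0,0.012]
    - [0.001,0,0.006,0,0.012]
    - [0.001,0,0.006,0,0.012]
    - [0.001,0,0.004,0,0.012]
    - [0.01,0,0,0,0.012]
    - [0.015,0,0,0,0.012]
    - [0,0,-0.03,0,0.012]
    - [0,0,-0.04,0,0.012]
    - [0,0,-0.04,0,0.06]
    - [-0.03,0,-0.03,0,0.06]
    - [-0.03,0,0,0,0.06]
    - [0,0,0,0,0.06]

```text
clock: 28.3
position: [634.7, 228.9, 221.0]
ee_rot: [-0.314, 0.95, 0.001, 0.003]
contact_force: [-1.0, -0.4, -1.2]
gripper_width: 59.9
```

```bash
python3 - <<'E'
from h import *
s=arm.read_state(); print(s["position"],s["contact_force"],s["gripper_width"],s["clock"])
im,d=arm.get_image("wrist"); cv2.imwrite("pics/w25.png",im); np.savez("w25.npz",d=d,pos=s["position"],q=s["ee_rot"])
E
```

```text
[634.738 228.9   220.961] [-1.026 -0.425 -1.227] 59.89903767936814 28.3
```

View pics/w25.png

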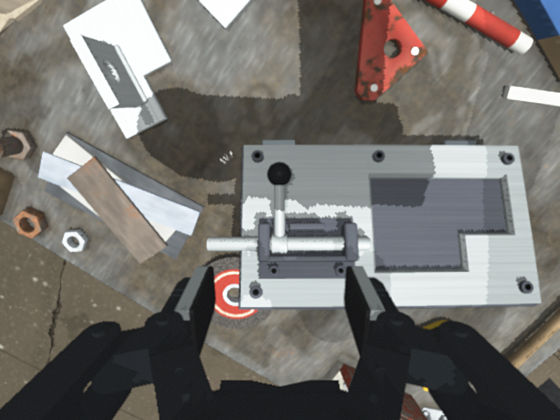

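```bash
python3 - <<'E'
from h import *
from ball import NO,RN
z=np.load("w25.npz"); c=cam("wrist",{"position":z["pos"],"ee_rot":z["q"]}); W=cloud("wrist",z["d"],c)
from scipy.optimize import least_squares
pts=W[168:180,273:286].reshape(-1,3); r=least_squares(lambda p:np.linalg.norm(pts-p,axis=1)-10,pts.mean(0)-[0,0,8],loss="soft_l1"); n=(r.x-NO)@RN; print("ball nest",n,"h",np.arctan2(n[2]-16.5,20-n[0])-.349)
t=np.array([(483,360),(615,375),(608,430),(558,428),(555,458),(475,450)])/3.+[85,90]-.33
P=onplane("top",t,[0,0,8],np.array([0,0,1.])); print(P)
print(np.linalg.norm(P[0]-P[1]),np.linalg.norm(P[0]-P[5]))
# full rect: P0 (-x,-y), P1 (-x,+y), P5 (+x,-y)
ctr=(P[1]+P[5])/2; ex=(P[5]-P[0]); ey=P[1]-P[0]; print(ctr,np.arctan2(ex[1],ex[0]),np.arctan2(-ey[0],ey[1]), arm.read_state()["position"])
E
```

```text
ball nest [ -34.054 -146.008   36.506] h 0.005475456478794605
[[547.484 100.958   8.   ]
 [531.157 -18.81    8.   ]
 [481.269 -11.118   8.   ]
 [484.077  34.086   8.   ]
 [457.034  37.397   8.   ]
 [465.819 109.484   8.   ]]
120.87522603610002 82.108232279921
[498.488  45.337   8.   ] 3.0375671380630345 3.0061081977305055 [632.875 227.65  219.719]
```

Request:
drive_tool:
  steps:
    - [0.0433,-0.0155,0,0,0.085]
    - [0.0433,-0.0155,0,0,0.085]
    - [0.0433,-0.0155,0,0,0.085]
    - [0.0433,-0.0155,0,0,0.085]
    - [0.0433,-0.0155,0,0,0.085]
    - [0,0,0,-8.5,0.085]
    - [0,0,0,-8.5,0.085]
    - [0,0,0,-8.5,0.085]
    - [0,0,0,-8.5,0.085]
    - [0,0,0,-8.5,0.085]
    - [0,0,0,-8.5,0.085]
    - [0,0,0,-8.5,0.085]
    - [0,0,0,-8.5,0.085]
    - [0,0,0,-8.5,0.085]
    - [0,0,0,-8.5,0.085]
    - [0,0,0,-8.5,0.085]
    - [0,0,0,-8.5,0.085]
    - [0,0,0,-8.5,0.085]
    - [0,0,0,-8.5,0.085]
    - [0,0,0,-8.5,0.085]

```text
clock: 30.35
position: [503.2, 35.0, 219.7]
ee_rot: [0.991, -0.136, 0.0, -0.0]
contact_force: [-1.1, -0.3, 0.8]
gripper_width: 85.1
```

Request:
drive_tool:
  steps:
    - [0,0,0,-8.5,0.085]
    - [0,0,0,0,0.085]
    - [0,0,0,0,0.085]

```text
clock: 30.65
position: [503.4, 35.1, 219.9]
ee_rot: [0.998, -0.067, 0.0, -0.0]
contact_force: [-1.0, -0.2, -0.0]
gripper_width: 85.2
```

```bash
python3 - <<'E'
from h import *
s=arm.read_state(); print(s["joints"],s["position"],s["gripper_width"],s["clock"]); x=R.from_quat(s["ee_rot"]).as_matrix()[:,0]; print(np.arctan2(x[1],x[0]))
im,d=arm.get_image("wrist"); cv2.imwrite("pics/w26.png",im); cv2.imwrite("pics/w26z.png",cv2.resize(im,(800,600),interpolation=cv2.INTER_CUBIC)); np.savez("w26.npz",d=d,pos=s["position"],q=s["ee_rot"])
E
```

```text
[ 0.392  0.189 -0.299 -0.    -1.082  1.045] [503.442  35.065 219.898] 85.16566169425455 30.65
-0.13367514098474412
```

View pics/w26z.png

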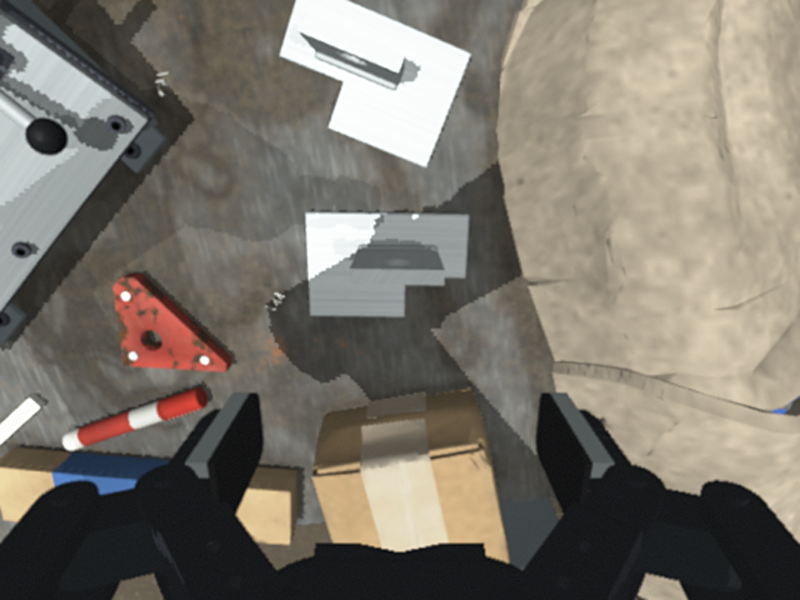

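```bash
python3 - <<'E'
from h import *
z=np.load("w26.npz"); c=cam("wrist",{"position":z["pos"],"ee_rot":z["q"]}); im=cv2.imread("pics/w26.png")
uv=(np.array([(306,213),(469,215),(465,278),(405,316),(310,316)],float)+.5)*.7-.5
P=onplane("wrist",uv,[0,0,8],np.array([0,0,1.]),c); print(P)
b=np.array([[-40,-60],[-40,60],[8,60],[40,14],[40,-60.]])
# rigid 2D fit
mb=b.mean(0); mp=P[:,:2].mean(0); H=(b-mb).T@(P[:,:2]-mp); U,S,V=np.linalg.svd(H); Rr=V.T@np.diag([1,np.linalg.det(V.T@U.T)])@U.T
t=mp-Rr@mb; yaw=np.arctan2(Rr[1,0],Rr[0,0]); print("origin",t,"yaw",yaw, "res",(b@Rr.T+t-P[:,:2]).round(1).tolist())
L=Rr@[-8,8]+t; print("lug",L)
Rt=R.from_quat(z["q"]).as_matrix(); print("tool delta",(np.r_[L,24]-z["pos"])@Rt, "turn deg", np.degrees((yaw-np.pi)-(-.13368)))
# lug top check
uv2=(np.array([(352,268),(443,268),(365,245),(437,245)],float)+.5)*.7-.5
print(onplane("wrist",uv2,[0,0,68],np.array([0,0,1.]),c))
cv2.imwrite("pics/w26c.png",cv2.resize(im[140:230,200:340],None,fx=5,fy=5,interpolation=cv2.INTER_CUBIC))
E
```

```text
[[545.909  99.759   8.   ]
 [528.545 -18.429   8.   ]
 [481.366 -11.096   8.   ]
 [457.018  38.212   8.   ]
 [466.883 111.88    8.   ]]
origin [497.933  46.604] yaw 2.996321481108326 res [[0.3, 0.4], [0.3, -0.1], [-0.0, -0.5], [-0.7, 0.3], [0.2, -0.1]]
lug [504.69  37.53]
tool delta [  0.832  -2.552 195.899] turn deg -0.6641252627962431
[[514.161  65.099  68.   ]
 [506.55    8.35   68.   ]
 [527.541  54.735  68.   ]
 [521.61   10.489  68.   ]]
```

View pics/w26c.png

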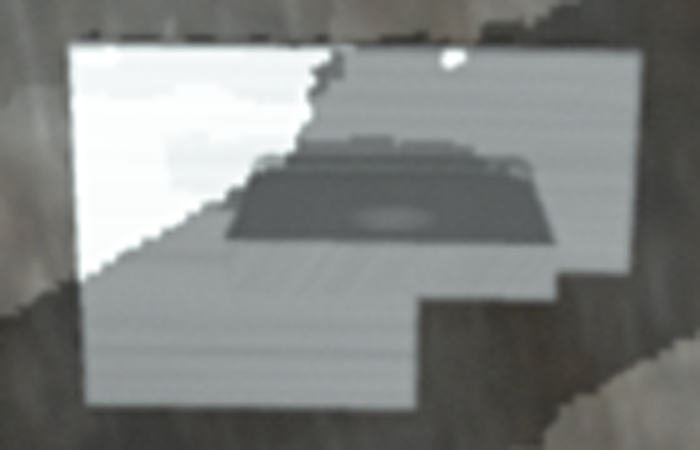

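Request:
drive_tool:
  steps:
    - [0.0008,-0.0043,0,0.66,0.085]
    - [0,0,0.045,0,0.085]
    - [0,0,0.045,0,0.085]
    - [0,0,0.045,0,0.085]
    - [0,0,0.03,0,0.085]
    - [0,0,0.02,0,0.085]
    - [0,0,0.011,0,0.085]
    - [0,0,0,0,0.085]
    - [0,0,0,0,0.0]
    - [0,0,0,0,0.0]
    - [0,0,0,0,0.0]
    - [0,0,0,0,0.0]
    - [0,0,0,0,0.0]
    - [0,0,0,0,0.0]

```text
clock: 32.1
position: [506.2, 39.4, 25.7]
ee_rot: [0.997, -0.071, 0.001, -0.0]
contact_force: [0.5, -1.7, 6.6]
gripper_width: 58.9
```

```bash
python3 - <<'E'
from h import *
s=arm.read_state(); print(s["position"],s["contact_force"],s["gripper_width"],s["clock"])
im,d=arm.get_image("wrist"); cv2.imwrite("pics/w27.png",im)
E
```

```text
[506.164  39.449  25.749] [ 0.521 -1.701  6.648] 58.9068581507578 32.1
```

View pics/w27.png

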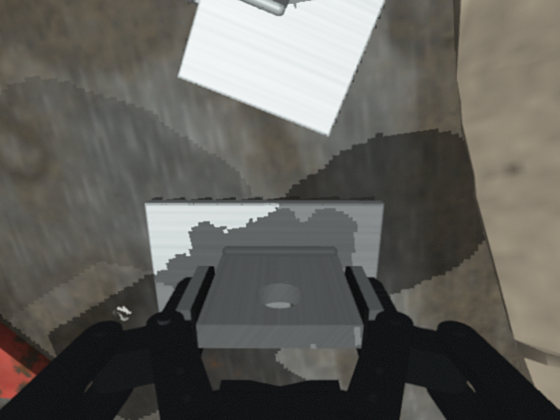

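Request:
drive_tool:
  steps:
    - [0,0,-0.02,0,0]
    - [0,0,-0.04,0,0]
    - [0,0,-0.04,0,0]
    - [0,0,-0.04,0,0]
    - [0,0,-0.04,0,0]
    - [0,0,-0.02,0,0]
    - [0,-0.02,0,0,0]
    - [0,-0.04,0,0,0]
    - [0,-0.04,0,0,0]
    - [0,-0.04,0,0,0]
    - [0,-0.04,0,0,0]
    - [0,-0.04,0,0,0]
    - [0,-0.04,0,0,0]
    - [-0.001,-0.04,0,0,0]
    - [0,-0.0225,0,0,0]

```text
clock: 33.65
position: [549.0, 361.7, 222.8]
ee_rot: [0.998, -0.07, -0.001, -0.0]
contact_force: [0.0, -1.0, -3.9]
gripper_width: 59.1
```

Request:
drive_tool:
  steps:
    - [0,0,0,8.45,0]
    - [0,0,0,8.45,0]
    - [0,0,0,8.45,0]
    - [0,0,0,8.45,0]
    - [0,0,0,8.45,0]
    - [0,0,0,8.45,0]
    - [0,0,0,8.45,0]
    - [0,0,0,8.45,0]
    - [0,0,0,8.45,0]
    - [0,0,0,8.45,0]
    - [0,0,0,8.45,0]
    - [0,0,0,8.45,0]
    - [0,0,0,8.45,0]
    - [0,0,0,8.45,0]
    - [0,0,0,8.45,0]
    - [0,0,0,8.45,0]
    - [0,0,0,0,0]
    - [0,0,0,0,0]

```text
clock: 35.45
position: [549.4, 358.7, 223.5]
ee_rot: [-0.316, 0.949, 0.0, -0.0]
contact_force: [-0.1, -0.3, -3.1]
gripper_width: 59.2
```

```bash
python3 - <<'E'
from h import *
s=arm.read_state(); x=R.from_quat(s["ee_rot"]).as_matrix()[:,0]; print(s["position"],s["contact_force"],s["gripper_width"],s["clock"],np.arctan2(x[1],x[0]),s["joints"])
im,d=arm.get_image("wrist"); cv2.imwrite("pics/w28.png",im); np.savez("w28.npz",d=d,pos=s["position"],q=s["ee_rot"])
im,d=arm.get_image("side"); cv2.imwrite("pics/s28.png",cv2.resize(im[190:390,170:370],None,fx=3,fy=3,interpolation=cv2.INTER_CUBIC))
E
```

```text
[549.401 358.675 223.525] [-0.109 -0.253 -3.079] 59.21869043821649 35.45 -2.4989850862082927 [ 0.824  0.443  0.081 -0.001 -1.209 -1.752]
```

View pics/w28.png

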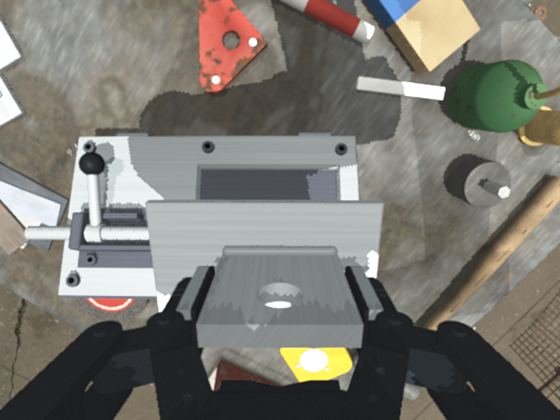

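View pics/s28.png

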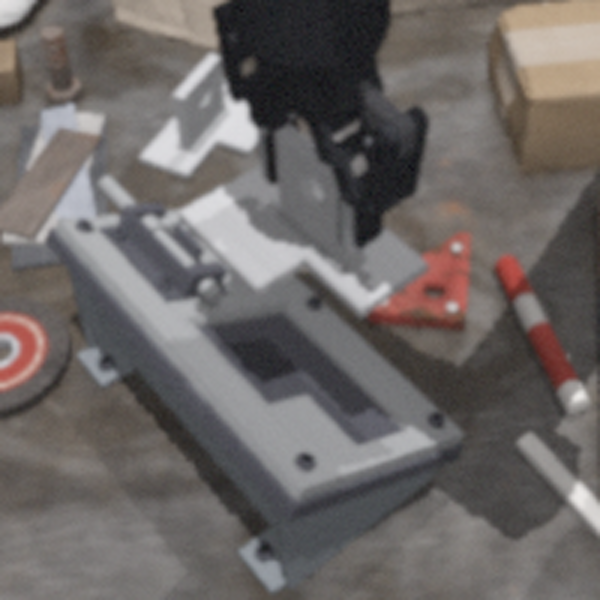

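```bash
python3 - <<'E'
from fitnest import *
z=np.load("w28.npz"); c=cam("wrist",{"position":z["pos"],"ee_rot":z["q"]}); im=cv2.imread("pics/w28.png")
g=cv2.cvtColor(im,cv2.COLOR_BGR2GRAY)
cv2.imwrite("pics/w28c.png",cv2.resize(im[120:310,50:400],None,fx=2.2,fy=2.2,interpolation=cv2.INTER_CUBIC))
B=onplane("wrist",[(147,201),(382,204)],[0,0,z["pos"][2]-17.7],np.array([0,0,1.]),c); print("bracket -x corners",B,np.linalg.norm(B[0]-B[1]))
e=B[1]-B[0]; print("yaw",np.arctan2(-e[0],e[1]))
Rt=R.from_quat(z["q"]).as_matrix(); print((B-z["pos"])@Rt)
E
```

```text
bracket -x corners [[562.251 287.638 205.825]
 [493.143 382.518 205.825]] 117.37992347099971
yaw 0.6295239869371164
[[ 32.27  -64.58   17.685]
 [ 30.734  52.79   17.759]]
```

View pics/w28c.png

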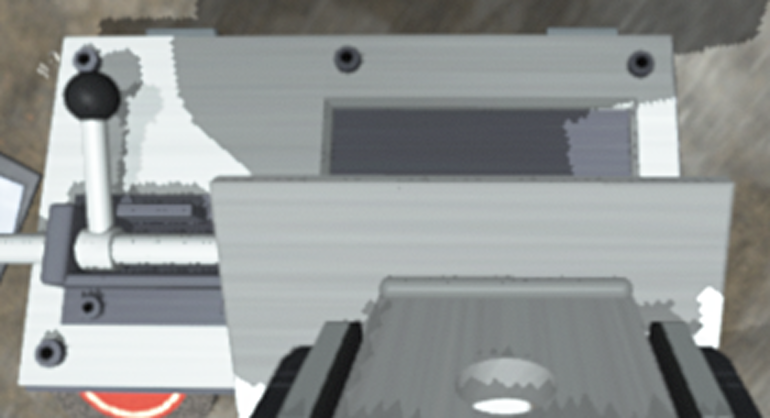

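```bash
python3 - <<'E'
from fitnest import *
z=np.load("w28.npz"); c=cam("wrist",{"position":z["pos"],"ee_rot":z["q"]})
def cv(a): return (np.array(a,float)+.5)/2.2-.5+[50,120]
pl=cv([(65,37),(672,37),(20,386)]); PL=np.array([[-72,-178,8],[-72,80,8],[72,-178,8.]])
po=cv([(323,99),(637,101)]); PO=np.array([[-44.5,-64.5,8],[-44.5,64.5,8.]])
for o in ([("wrist",c,pl,PL)],[("wrist",c,pl,PL),("wrist",c,po,PO)]):
    x,_,r=fit(o); print(x,r.round(2).tolist())
    Rt=R.from_quat(z["q"]).as_matrix(); n=(np.r_[x[:2],78]-z["pos"])@Rt; print("nest origin in tool",n,"yaw-pi",x[2]-np.pi)
E
```

```text
[567.439 361.763   0.642] [[0.32, 0.63], [-0.2, -0.06], [-0.08, -0.66]]
nest origin in tool [-16.41   -8.432 145.506] yaw-pi -2.5000748393096637
[567.889 361.796   0.64 ] [[0.18, 0.84], [-0.42, 0.45], [-0.37, -0.47], [0.76, -0.09], [-0.02, -0.7]]
nest origin in tool [-16.79   -8.675 145.506] yaw-pi -2.5011428587749522
```

Request:
drive_tool:
  steps:
    - [0.001,-0.0024,0.02,0,0]
    - [0,0,0.03,0,0]
    - [0,0,0.025,0,0]
    - [0,0,0.015,0,0]
    - [0,0,0,0,0]

```text
clock: 36.05
position: [549.0, 355.0, 130.9]
ee_rot: [-0.315, 0.949, -0.001, -0.003]
contact_force: [0.2, -0.8, -4.1]
gripper_width: 59.3
```

```bash
python3 - <<'E'
from h import *
s=arm.read_state(); x=R.from_quat(s["ee_rot"]).as_matrix()[:,0]; print(s["position"],s["contact_force"],s["gripper_width"],s["clock"],np.arctan2(x[1],x[0]))
im,d=arm.get_image("wrist"); cv2.imwrite("pics/w29.png",im); np.savez("w29.npz",d=d,pos=s["position"],q=s["ee_rot"])
im,d=arm.get_image("side"); cv2.imwrite("pics/s29.png",cv2.resize(im[210:370,180:340],None,fx=3.7,fy=3.7,interpolation=cv2.INTER_CUBIC))
E
```

```text
[549.005 355.026 130.881] [ 0.218 -0.789 -4.136] 59.29287810680954 36.05 -2.5010476715498093
```

View pics/w29.png

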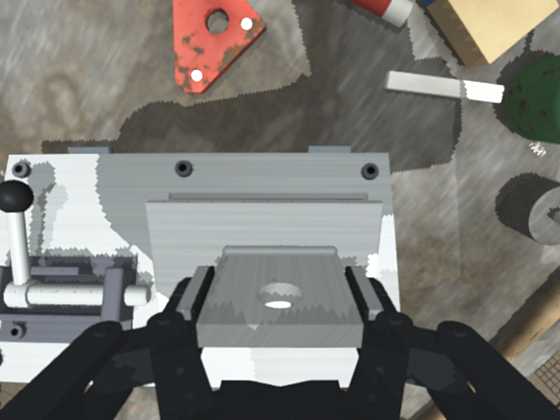

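View pics/s29.png

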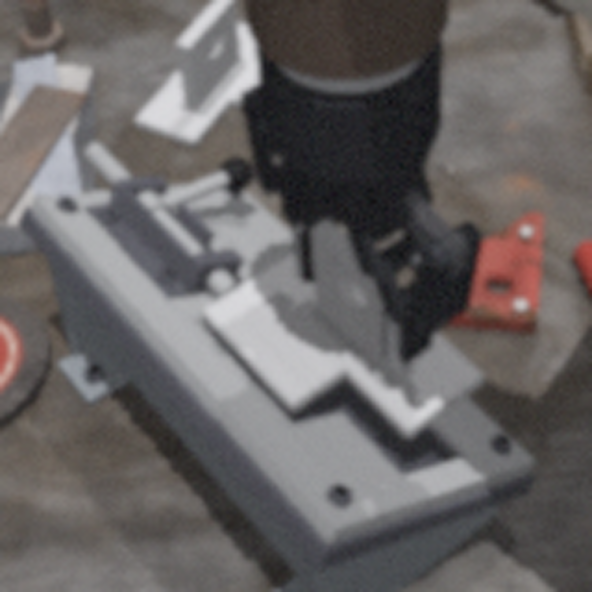

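Request:
drive_tool:
  steps:
    - [0,0,0.003,0,0]
    - [0,0,0.003,0,0]
    - [0,0,0.003,0,0]
    - [0.0017,0,0.0021,0,0]
    - [0.0017,0,0.0021,0,0]
    - [0.0017,0,0.0021,0,0]
    - [0.0017,0,0.0021,0,0]

```text
clock: 36.85
position: [546.7, 353.4, 118.9]
ee_rot: [-0.315, 0.949, 0.001, 0.003]
contact_force: [-0.9, 1.1, 8.5]
gripper_width: 59.3
```

```bash
python3 - <<'E'
from h import *
s=arm.read_state(); x=R.from_quat(s["ee_rot"]).as_matrix()[:,0]; print(s["position"],s["contact_force"],s["gripper_width"],s["clock"],np.arctan2(x[1],x[0]))
im,d=arm.get_image("wrist"); cv2.imwrite("pics/w30.png",im); np.savez("w30.npz",d=d,pos=s["position"],q=s["ee_rot"])
im,d=arm.get_image("side"); cv2.imwrite("pics/s30.png",cv2.resize(im[210:370,180:340],None,fx=3.7,fy=3.7,interpolation=cv2.INTER_CUBIC))
E
```

```text
[546.69  353.357 118.948] [-0.865  1.144  8.498] 59.27792378670415 36.85 -2.5004317979566757
```

View pics/w30.png

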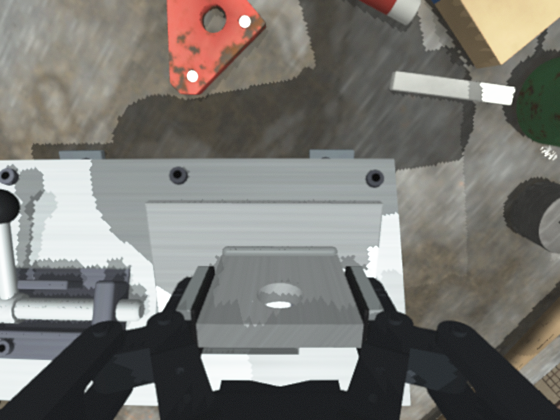

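View pics/s30.png

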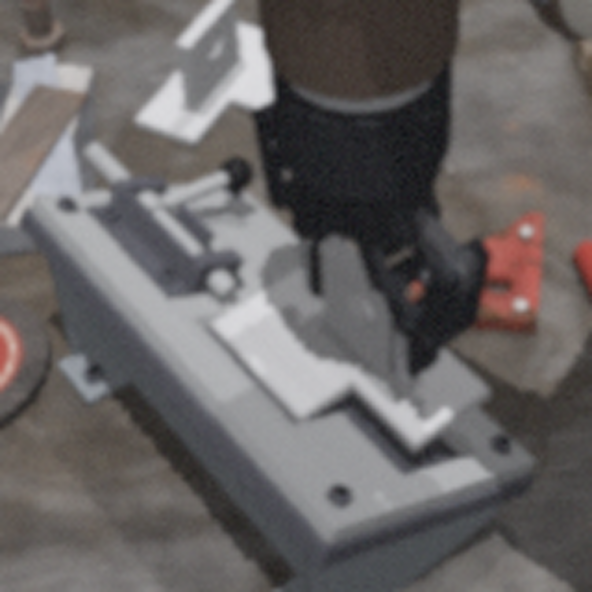

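Request:
drive_tool:
  steps:
    - [0.0012,0,0.0024,0,0]
    - [0.0012,0,0.0024,0,0]
    - [0.0012,0,0.0024,0,0]
    - [0.0012,0,0.0024,0,0]

```text
clock: 37.35
position: [543.2, 350.9, 113.3]
ee_rot: [-0.315, 0.949, 0.001, 0.004]
contact_force: [-7.9, -2.9, 18.8]
gripper_width: 59.2
```

Request:
drive_tool:
  steps:
    - [0.0008,0,0.0026,0,0]
    - [0.0008,0,0.0026,0,0]

```text
clock: 37.55
position: [539.8, 348.4, 106.7]
ee_rot: [-0.315, 0.949, 0.0, 0.001]
contact_force: [-11.0, -3.6, 15.5]
gripper_width: 59.0
```

```bash
python3 - <<'E'
from h import *
s=arm.read_state(); x=R.from_quat(s["ee_rot"]).as_matrix()[:,0]; print(s["position"],s["contact_force"],s["gripper_width"],s["clock"],np.arctan2(x[1],x[0]))
im,d=arm.get_image("wrist"); cv2.imwrite("pics/w31.png",im); np.savez("w31.npz",d=d,pos=s["position"],q=s["ee_rot"])
im,d=arm.get_image("side"); cv2.imwrite("pics/s31.png",cv2.resize(im[210:370,180:340],None,fx=3.7,fy=3.7,interpolation=cv2.INTER_CUBIC))
E
```

```text
[539.824 348.424 106.736] [-10.98   -3.635  15.516] 58.99203681389825 37.55 -2.500492578609585
```

View pics/w31.png

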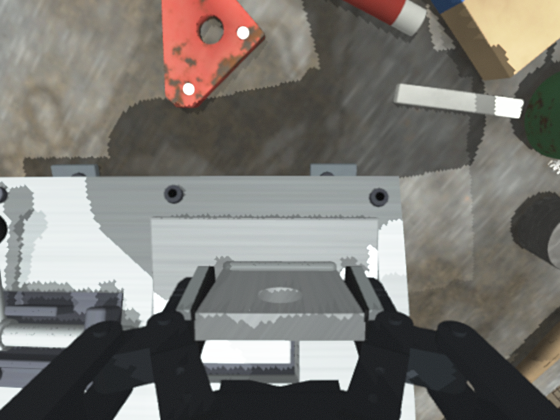

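View pics/s31.png

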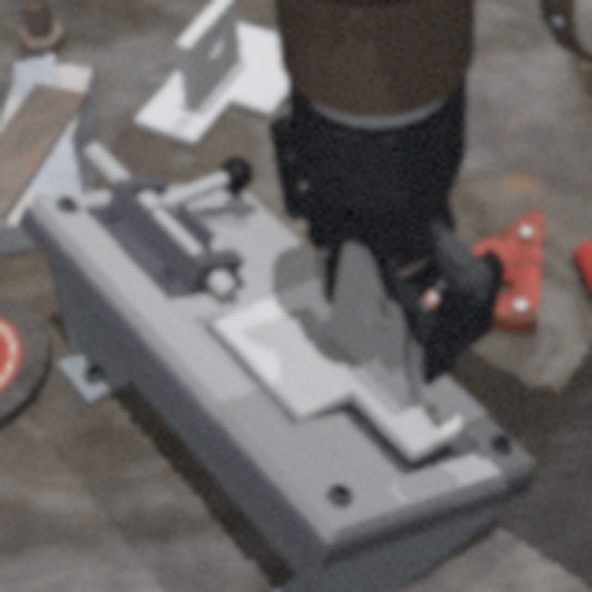

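Request:
drive_tool:
  steps:
    - [0.0008,0,0.0026,0,0]
    - [0.0008,0,0.0026,0,0]
    - [0.0006,0,0.0026,0,0]

```text
clock: 37.95
position: [536.4, 345.9, 97.5]
ee_rot: [-0.315, 0.949, -0.001, -0.001]
contact_force: [-13.2, -5.0, 16.6]
gripper_width: 59.4
```

Request:
drive_tool:
  steps:
    - [0,0,0.0025,0,0]
    - [0,0,0.0025,0,0]

```text
clock: 38.15
position: [535.6, 345.2, 94.1]
ee_rot: [-0.315, 0.949, -0.001, -0.003]
contact_force: [-19.9, -7.9, 35.5]
gripper_width: 59.0
```

```bash
python3 - <<'E'
from h import *
s=arm.read_state(); x=R.from_quat(s["ee_rot"]).as_matrix()[:,0]; print(s["position"],s["contact_force"],s["gripper_width"],s["clock"],np.arctan2(x[1],x[0]))
im,d=arm.get_image("wrist"); cv2.imwrite("pics/w32.png",im); np.savez("w32.npz",d=d,pos=s["position"],q=s["ee_rot"])
im,d=arm.get_image("side"); cv2.imwrite("pics/s32.png",cv2.resize(im[210:370,180:340],None,fx=3.7,fy=3.7,interpolation=cv2.INTER_CUBIC))
E
```

```text
[535.575 345.16   94.059] [-19.907  -7.938  35.542] 59.04290879449445 38.15 -2.5008357323444717
```

View pics/w32.png

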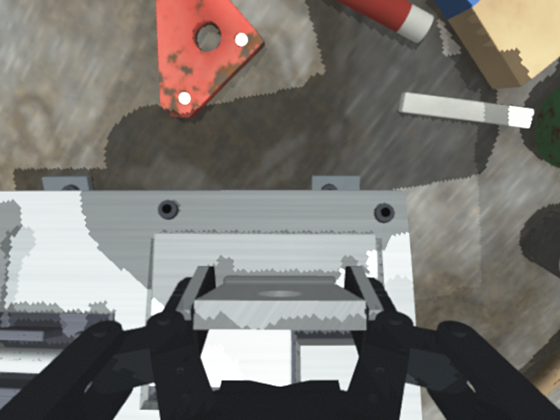

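View pics/s32.png

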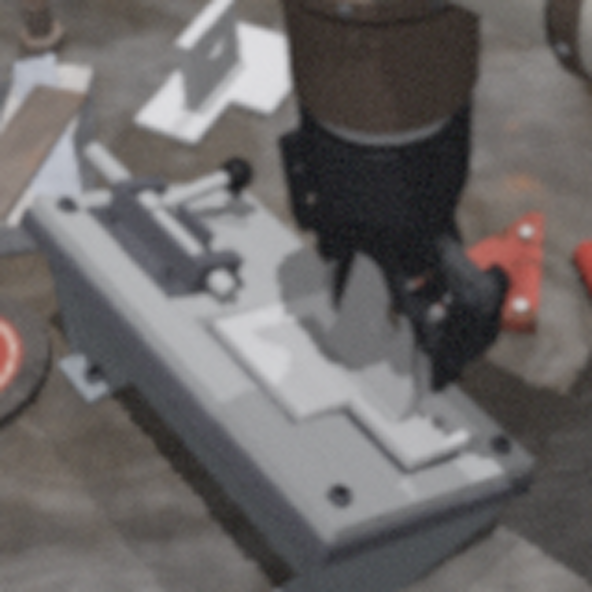

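```bash
cat > foot.py <<'E'
from h import *
import sys
def rep(f,pts):
    z=np.load(f); c=cam("wrist",{"position":z["pos"],"ee_rot":z["q"]}); W=cloud("wrist",z["d"],c); RN=nestR(.64)
    for u,v in pts:
        p=np.median(W[v-3:v+4,u-3:u+4].reshape(-1,3),axis=0); print((u,v),((p-[567.4,361.7,78])@RN).round(1))
E
python3 - <<'E'
from foot import *
rep("w32.npz",[(200,245),(165,245),(280,245),(350,245),(245,345),(230,370),(270,370),(330,360),(100,300),(250,215),(390,300),(150,220),(300,215)])
im=cv2.imread("pics/w32.png"); cv2.imwrite("pics/w32c.png",cv2.resize(im[200:420,120:420],None,fx=2.6,fy=2.6,interpolation=cv2.INTER_CUBIC))
E
```

```text
(200, 245) [-39.4 -35.2  15.9]
(165, 245) [-39.3 -53.9  16. ]
(280, 245) [-39.6   7.6  16.1]
(350, 245) [-39.6  44.8  15.9]
(245, 345) [ 11.8 -10.6  10.5]
(230, 370) [ 24.5 -18.1   9.2]
(270, 370) [24.3  2.7  9.3]
(330, 360) [19.7 33.6  8.5]
(100, 300) [ -9.9 -90.3   8.4]
(250, 215) [-57.4  -9.4   8.6]
(390, 300) [-12.8  49.7  60.4]
(150, 220) [-54.4 -66.1   8.5]
(300, 215) [-57.4  19.    8.7]
```

View pics/w32c.png

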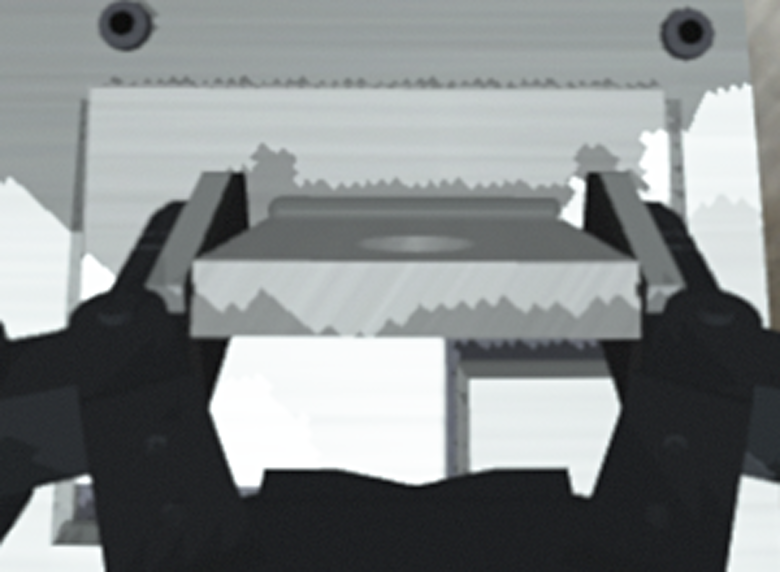

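Request:
drive_tool:
  steps:
    - [0,0,-0.004,0,0]
    - [-0.0017,0,-0.001,0,0]
    - [-0.0017,0,-0.001,0,0]
    - [-0.0017,0,-0.001,0,0]

```text
clock: 38.65
position: [536.0, 345.6, 95.3]
ee_rot: [-0.314, 0.949, -0.003, -0.008]
contact_force: [-17.3, -6.6, 8.2]
gripper_width: 59.2
```

```bash
python3 - <<'E'
from foot import *
s=arm.read_state(); print(s["position"],s["contact_force"],s["gripper_width"],s["clock"])
im,d=arm.get_image("wrist"); np.savez("w33.npz",d=d,pos=s["position"],q=s["ee_rot"]); cv2.imwrite("pics/w33c.png",cv2.resize(im[200:420,120:420],None,fx=2.6,fy=2.6,interpolation=cv2.INTER_CUBIC))
rep("w33.npz",[(200,245),(165,245),(280,245),(350,245),(245,345),(230,370),(270,370),(330,360)])
E
```

```text
[536.018 345.589  95.313] [-17.276  -6.599   8.217] 59.241964668441625 38.65
(200, 245) [-38.6 -34.9  17.2]
(165, 245) [-38.6 -53.6  17.2]
(280, 245) [-38.6   7.6  16.8]
(350, 245) [-38.5  44.8  16.8]
(245, 345) [ 12.6 -10.5  10.7]
(230, 370) [ 25.3 -18.2   9.2]
(270, 370) [25.2  2.6  9.2]
(330, 360) [20.8 33.6  8.4]
```

View pics/w33c.png

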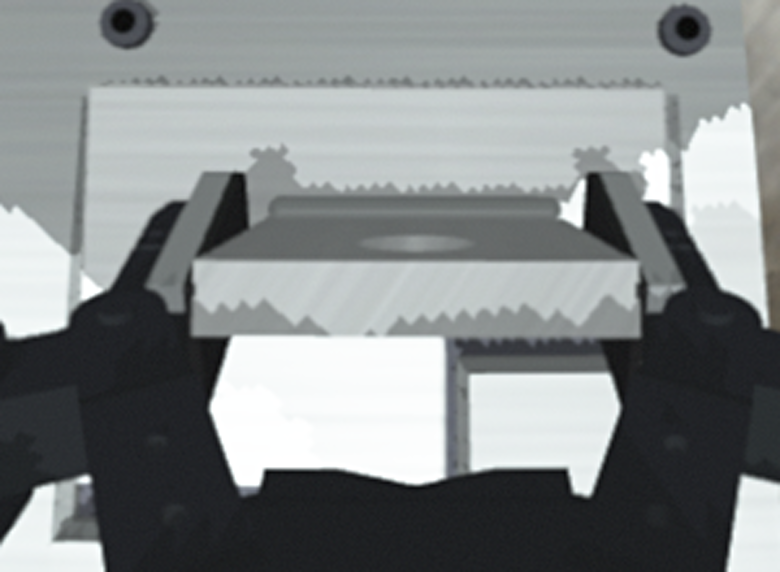

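Request:
drive_tool:
  steps:
    - [-0.002,0,-0.0012,0,0]
    - [-0.002,0,-0.0012,0,0]
    - [-0.002,0,-0.0012,0,0]

```text
clock: 39.0
position: [536.2, 345.8, 96.4]
ee_rot: [-0.313, 0.95, -0.005, -0.015]
contact_force: [-24.4, -10.8, 8.3]
gripper_width: 59.2
```

```bash
python3 - <<'E'
from foot import *
s=arm.read_state(); print(s["position"],s["contact_force"],s["gripper_width"],s["clock"])
im,d=arm.get_image("wrist"); np.savez("w34.npz",d=d,pos=s["position"],q=s["ee_rot"]); cv2.imwrite("pics/w34c.png",cv2.resize(im[200:420,120:420],None,fx=2.6,fy=2.6,interpolation=cv2.INTER_CUBIC))
rep("w34.npz",[(200,245),(165,245),(280,245),(350,245),(245,345),(230,370),(270,370),(330,360)])
E
```

```text
[536.176 345.765  96.407] [-24.405 -10.802   8.269] 59.20887693811718 39.0
(200, 245) [-38.1 -34.8  18.4]
(165, 245) [-38.2 -53.6  18.3]
(280, 245) [-37.8   7.7  18.4]
(350, 245) [-38.   45.1  18. ]
(245, 345) [ 13.  -10.4  11.3]
(230, 370) [ 25.6 -18.2   9.3]
(270, 370) [25.9  2.4  9.2]
(330, 360) [21.2 33.7  8.7]
```

View pics/w34c.png

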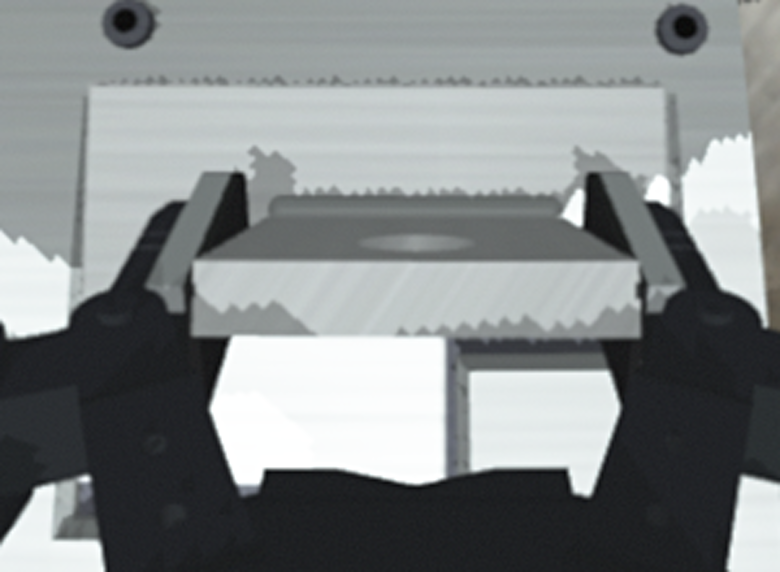

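Request:
drive_tool:
  steps:
    - [0.004,0,-0.004,0,0]
    - [0.002,0,-0.004,0,0]
    - [0,0,-0.004,0,0]
    - [0,0,0,0,0]
    - [0,0,0,0,0]

```text
clock: 39.55
position: [542.7, 350.5, 111.8]
ee_rot: [-0.314, 0.949, 0.0, 0.001]
contact_force: [-1.1, 0.3, -3.0]
gripper_width: 59.5
```

```bash
python3 - <<'E'
from foot import *
s=arm.read_state(); print(s["position"],s["contact_force"],s["gripper_width"],s["clock"],s["ee_rot"])
im,d=arm.get_image("wrist"); np.savez("w35.npz",d=d,pos=s["position"],q=s["ee_rot"]); cv2.imwrite("pics/w35c.png",cv2.resize(im[200:420,120:420],None,fx=2.6,fy=2.6,interpolation=cv2.INTER_CUBIC))
rep("w35.npz",[(200,245),(165,245),(280,245),(350,245),(245,345),(230,370),(270,370),(330,360)])
z=np.load("w35.npz"); Rt=R.from_quat(z["q"]).as_matrix(); print("nest in tool",(np.array([567.4,361.7,78])-z["pos"])@Rt)
E
```

```text
[542.726 350.519 111.804] [-1.054  0.347 -2.977] 59.52652596371036 39.55 [-0.314  0.949  0.     0.001]
(200, 245) [-22.8 -34.9  27. ]
(165, 245) [-22.7 -53.9  26.7]
(280, 245) [-22.9   7.7  26.8]
(350, 245) [-22.8  45.   26.6]
(245, 345) [ 28.6 -10.5  21.5]
(230, 370) [ 41.3 -18.1  20.2]
(270, 370) [41.2  2.4 20.1]
(330, 360) [38.7 35.2  8.6]
nest in tool [-26.431  -5.766  33.833]
```

View pics/w35c.png

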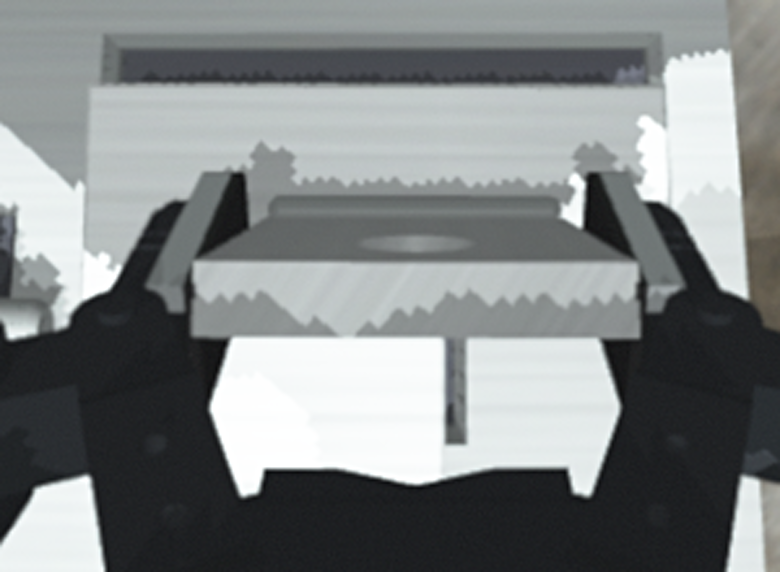

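```bash
python3 - <<'E'
from fitnest import *
z=np.load("w35.npz"); c=cam("wrist",{"position":z["pos"],"ee_rot":z["q"]}); RN=nestR(.64); O=np.array([567.4,361.7,78])
cv=lambda a:(np.array(a,float)+.5)/2.6-.5+[120,200]
W=cloud("wrist",z["d"],c); N=(W-O)@RN
m=np.zeros(N.shape[:2],bool); m[238:248,165:200]=1; m[238:246,230:340]=1; m[335:375,215:285]=1
p=N[m]; p=p[(p[:,2]>15)&(p[:,2]<32)]; A=np.c_[p[:,:2],np.ones(len(p))]; k,*_=np.linalg.lstsq(A,p[:,2],rcond=None); print("foot top plane z=",k)
n=np.array([-k[0],-k[1],1]); nw=RN@n; p0=O+RN@[0,0,k[2]]
E_=onplane("wrist",cv([(90,86),(664,86),(442,400)]),p0,nw,c); print("-x corners nest, and y=14 edge pt",(E_-O)@RN)
M=onplane("wrist",cv([(104,36),(661,36)]),O+RN@[0,0,8],RN[:,2],c); print("mouth corners",(M-O)@RN)
q=onplane("wrist",cv([(466,400),(466,440)]),O+RN@[0,0,8],RN[:,2],c); print("block edge y",(q-O)@RN)
E
```

```text
foot top plane z= [-0.104 -0.002 24.33 ]
-x corners nest, and y=14 edge pt [[-29.223 -59.796  27.513]
 [-29.3    58.61   27.25 ]
 [ 32.947  12.662  20.866]]
mouth corners [[-43.886 -64.767   8.   ]
 [-43.898  64.142   8.   ]]
block edge y [[35.406 18.153  8.   ]
 [43.488 18.076  8.   ]]
```

Request:
drive_tool:
  steps:
    - [0.0013,0.0005,0.006,0,0]
    - [0.0013,0,0.006,0,0]
    - [0,0,0.001,0,0]
    - [0,0,0,0,0]

```text
clock: 40.0
position: [540.7, 349.1, 101.5]
ee_rot: [-0.315, 0.949, 0.0, 0.002]
contact_force: [-3.3, -3.1, 8.8]
gripper_width: 59.1
```

```bash
cat > pose.py <<'E'
from foot import *
def pose(f,edgerow=None):
    z=np.load(f); c=cam("wrist",{"position":z["pos"],"ee_rot":z["q"]}); RN=nestR(.64); O=np.array([567.4,361.7,78])
    N=(cloud("wrist",z["d"],c)-O)@RN
    m=np.zeros(N.shape[:2],bool); m[240:248,165:200]=1; m[240:246,230:340]=1; m[335:375,215:285]=1
    p=N[m]; 
    for _ in range(3):
        A=np.c_[p[:,:2],np.ones(len(p))]; k,*_=np.linalg.lstsq(A,p[:,2],rcond=None); r=p[:,2]-A@k; p=p[abs(r)<max(1.5,2*np.median(abs(r)))]
    print("plane",k)
    if edgerow:
        n=np.array([-k[0],-k[1],1]); E=onplane("wrist",[(155,edgerow),(373,edgerow)],O+RN@[0,0,k[2]],RN@n,c); e=(E-O)@RN; print("-x edge top",e)
        th=np.arctan(k[0]); u=np.array([np.cos(th),0,np.sin(th)]); w=np.array([-np.sin(th),0,np.cos(th)])
        print("origin approx",e.mean(0)-8*w+40*u,"E",e.mean(0)-8*w+80*u)
E
python3 - <<'E'
from pose import *
s=arm.read_state(); print(s["position"],s["contact_force"],s["gripper_width"],s["clock"])
im,d=arm.get_image("wrist"); np.savez("w36.npz",d=d,pos=s["position"],q=s["ee_rot"]); cv2.imwrite("pics/w36c.png",cv2.resize(im[200:420,120:420],None,fx=2.6,fy=2.6,interpolation=cv2.INTER_CUBIC))
pose("w35.npz",233); pose("w36.npz",233)
E
```

```text
[540.704 349.118 101.511] [-3.296 -3.097  8.768] 59.14737371525751 40.0
plane [-0.11   0.006 24.611]
-x edge top [[-29.107 -59.439  27.437]
 [-29.04   57.23   28.141]]
origin approx [ 9.817 -1.105 15.481] E [49.58  -1.105 11.125]
plane [ 0.004  0.009 16.632]
-x edge top [[-36.828 -60.808  15.955]
 [-36.864  58.229  17.005]]
origin approx [ 3.184 -1.289  8.632] E [43.184 -1.289  8.785]
```

View pics/w36c.png

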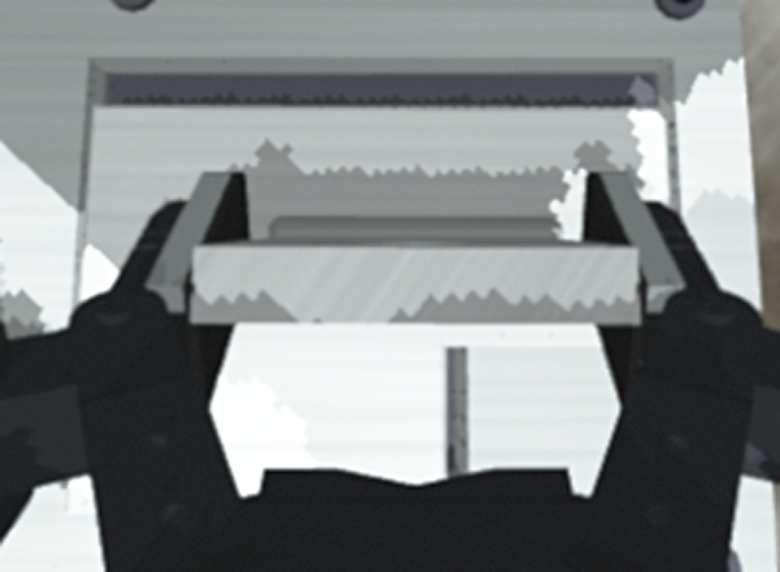

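Request:
drive_tool:
  steps:
    - [0.0015,0.0008,0.001,0,0]
    - [0.0015,0,0.001,0,0]
    - [0.0015,0,0.001,0,0]
    - [0.0012,0,0.001,0,0]
    - [0,0,0,0,0]

```text
clock: 40.55
position: [539.8, 348.8, 100.4]
ee_rot: [-0.315, 0.949, 0.002, 0.007]
contact_force: [2.7, -2.9, 12.9]
gripper_width: 59.2
```

```bash
python3 - <<'E'
from pose import *
s=arm.read_state(); print(s["position"],s["contact_force"],s["gripper_width"],s["clock"])
im,d=arm.get_image("wrist"); np.savez("w37.npz",d=d,pos=s["position"],q=s["ee_rot"]); cv2.imwrite("pics/w37c.png",cv2.resize(im[200:420,120:420],None,fx=2.6,fy=2.6,interpolation=cv2.INTER_CUBIC))
pose("w36.npz",240); pose("w37.npz",240)
E
```

```text
[539.77  348.831 100.44 ] [ 2.68  -2.883 12.936] 59.234008101217285 40.55
plane [ 0.004  0.009 16.621]
-x edge top [[-32.967 -60.508  15.961]
 [-33.036  58.018  17.007]]
origin approx [ 7.028 -1.245  8.636] E [47.028 -1.245  8.788]
plane [ 0.023  0.007 16.199]
-x edge top [[-34.06  -60.306  14.969]
 [-34.244  58.459  15.837]]
origin approx [ 6.022 -0.923  8.33 ] E [46.011 -0.923  9.254]
```

View pics/w37c.png

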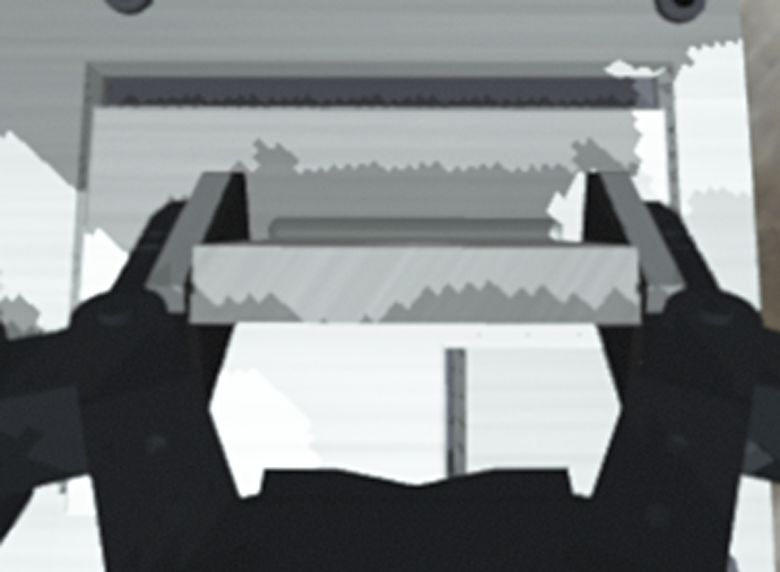

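Request:
drive_tool:
  steps:
    - [0.002,0,-0.003,0,0]
    - [0.002,0,0.001,0,0]
    - [0.002,0,0.001,0,0]
    - [0,0,0,0,0]

```text
clock: 41.0
position: [528.8, 341.8, 94.0]
ee_rot: [-0.314, 0.949, -0.001, -0.002]
contact_force: [-0.1, 0.4, -3.5]
gripper_width: 59.4
```

```bash
python3 - <<'E'
from pose import *
s=arm.read_state(); print(s["position"],s["contact_force"],s["gripper_width"],s["clock"])
im,d=arm.get_image("wrist"); np.savez("w38.npz",d=d,pos=s["position"],q=s["ee_rot"]); cv2.imwrite("pics/w38c.png",cv2.resize(im[200:420,120:420],None,fx=2.6,fy=2.6,interpolation=cv2.INTER_CUBIC))
pose("w38.npz",240)
E
```

```text
[528.823 341.762  94.017] [-0.112  0.388 -3.464] 59.434265887889794 41.0
plane [-0.014  0.008 16.884]
-x edge top [[-48.9   -59.114  17.065]
 [-48.851  59.109  18.061]]
origin approx [-8.991 -0.003  9.008] E [31.006 -0.003  8.452]
```

View pics/w38c.png

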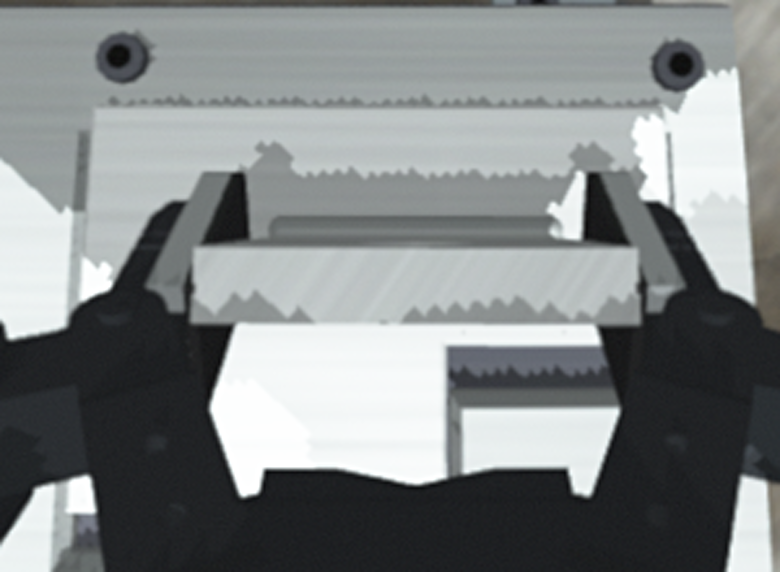

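Request:
drive_tool:
  steps:
    - [0,0,-0.002,0,0]
    - [-0.004,0,-0.003,0,0]
    - [-0.004,0,-0.0017,0,0]
    - [0,0,0,0,0]
    - [0,0,0,0,0]

```text
clock: 41.55
position: [536.5, 347.5, 102.3]
ee_rot: [-0.314, 0.949, 0.0, 0.0]
contact_force: [-0.7, -0.5, -2.6]
gripper_width: 59.0
```

```bash
python3 - <<'E'
from pose import *
s=arm.read_state(); print(s["position"],s["contact_force"],s["gripper_width"],s["clock"])
im,d=arm.get_image("wrist"); np.savez("w39.npz",d=d,pos=s["position"],q=s["ee_rot"]); cv2.imwrite("pics/w39c.png",cv2.resize(im[200:420,120:420],None,fx=2.6,fy=2.6,interpolation=cv2.INTER_CUBIC))
pose("w39.npz",240)
E
```

```text
[536.526 347.495 102.322] [-0.656 -0.476 -2.584] 58.98973148070941 41.55
plane [-0.012  0.011 19.543]
-x edge top [[-36.389 -59.111  19.344]
 [-36.274  59.053  20.627]]
origin approx [ 3.568 -0.029 11.499] E [43.565 -0.029 11.012]
```

View pics/w39c.png

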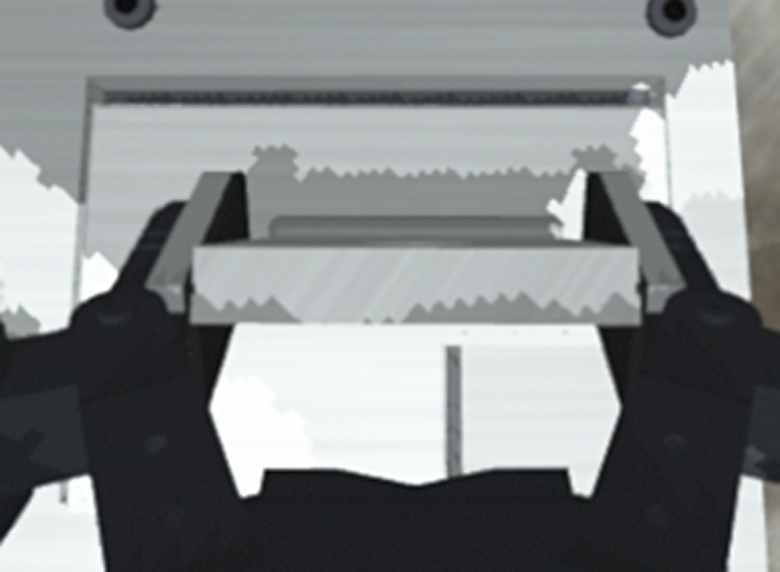

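Request:
drive_tool:
  steps:
    - [0.0026,0,0.0015,0,0]
    - [-0.001,0,0.0017,0,0]
    - [-0.001,0,0.0017,0,0]
    - [-0.001,0,0.0017,0,0]
    - [-0.001,0,0.0017,0,0]
    - [-0.001,0,0.0017,0,0]
    - [0,0,0,0,0]

```text
clock: 42.3
position: [538.3, 348.8, 91.9]
ee_rot: [-0.314, 0.949, -0.0, -0.0]
contact_force: [-0.3, 0.0, -3.0]
gripper_width: 59.0
```

```bash
python3 - <<'E'
from pose import *
s=arm.read_state(); print(s["position"],s["contact_force"],s["gripper_width"],s["clock"])
im,d=arm.get_image("wrist"); np.savez("w40.npz",d=d,pos=s["position"],q=s["ee_rot"]); cv2.imwrite("pics/w40c.png",cv2.resize(im[200:420,120:420],None,fx=2.6,fy=2.6,interpolation=cv2.INTER_CUBIC))
pose("w40.npz",240)
E
```

```text
[538.329 348.8    91.897] [-0.283  0.016 -3.017] 59.04954096263238 42.3
plane [-0.013  0.01   9.341]
-x edge top [[-39.669 -59.14    9.245]
 [-39.58   59.02   10.482]]
origin approx [ 0.266 -0.06   1.337] E [40.263 -0.06   0.809]
```

View pics/w40c.png

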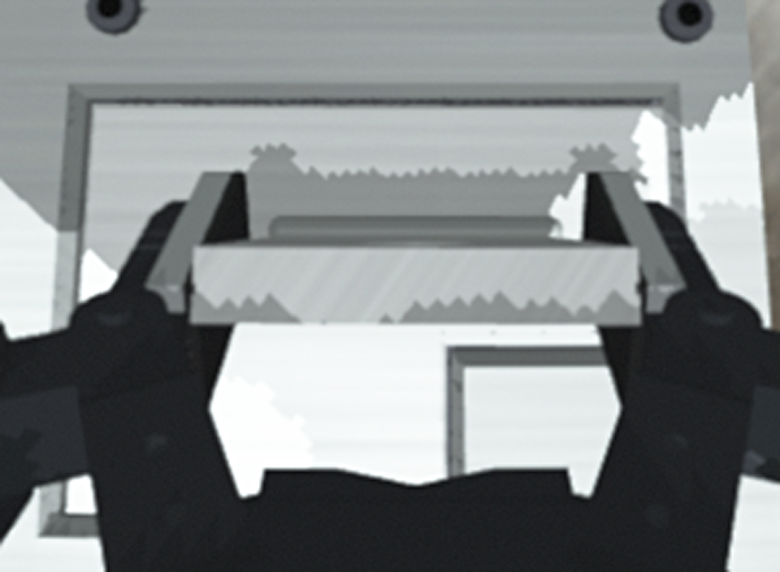

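Request:
drive_tool:
  steps:
    - [-0.0005,0,0.001,0,0]
    - [0,0,0,0,0.078]
    - [0,0,0,0,0.078]
    - [0,0,0,0,0.078]
    - [0,0,0,0,0.078]
    - [0,0,-0.02,0,0.078]
    - [0,0,-0.04,0,0.078]
    - [0,0,-0.04,0,0.078]
    - [0,0,-0.03,0,0.078]
    - [0,0,0,0,0.05]
    - [0,0,0,0,0.012]

```text
clock: 43.45
position: [538.7, 349.3, 222.1]
ee_rot: [-0.314, 0.949, 0.001, 0.001]
contact_force: [-0.1, 1.0, -0.5]
gripper_width: 50.3
```

```bash
python3 - <<'E'
from pose import *
s=arm.read_state(); print(s["position"],s["contact_force"],s["gripper_width"],s["clock"])
im,d=arm.get_image("wrist"); np.savez("w41.npz",d=d,pos=s["position"],q=s["ee_rot"]); cv2.imwrite("pics/w41.png",cv2.resize(im,(800,600),interpolation=cv2.INTER_CUBIC))
E
```

```text
[538.695 349.268 222.09 ] [-0.074  1.005 -0.531] 50.25324342614406 43.45
```

View pics/w41.png

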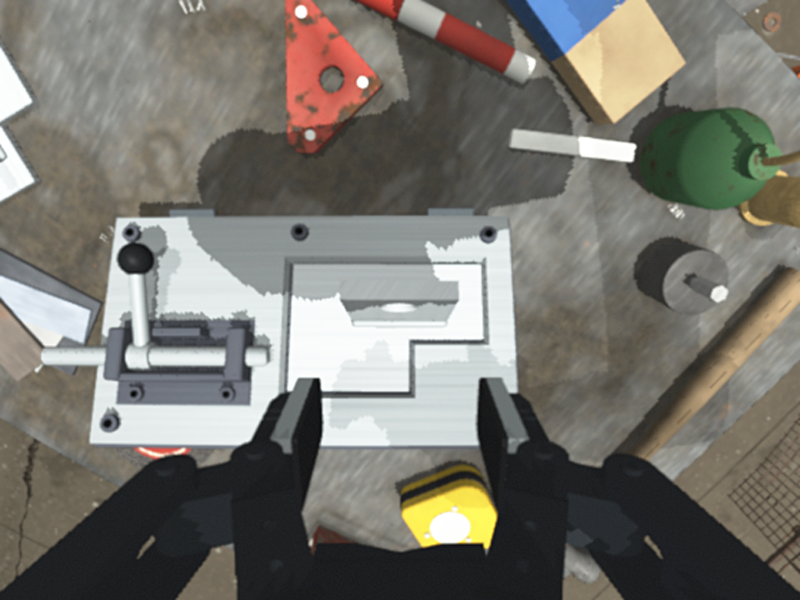

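```bash
python3 - <<'E'
from foot import *
from scipy.optimize import least_squares
rep("w41.npz",[(215,200),(320,195),(230,255),(270,262),(300,235),(180,200),(120,195),(320,255),(345,230)])
z=np.load("w41.npz"); st={"position":z["pos"],"ee_rot":z["q"]}; c=cam("wrist",st); W=cloud("wrist",z["d"],c); Rt=R.from_quat(z["q"]).as_matrix()
pts=W[175:188,89:101].reshape(-1,3); r=least_squares(lambda p:np.linalg.norm(pts-p,axis=1)-10,pts.mean(0)-[0,0,8],loss="soft_l1")
print("ball",r.x,"nest",(r.x-[567.4,361.7,78])@nestR(.64),"tool",(r.x-z["pos"])@Rt, arm.read_state()["position"])
E
```

```text
(215, 200) [-25.  -49.3   8.7]
(320, 195) [-31.2  45.3  10.1]
(230, 255) [ 24.3 -34.1   8.7]
(270, 262) [30.2  0.7  8.5]
(300, 235) [ 6.6 27.2  7.4]
(180, 200) [-25.  -81.    8.7]
(120, 195) [ -29.8 -136.6    8.6]
(320, 255) [24.3 44.5  8.7]
(345, 230) [ 2.5 66.9  8.8]
ball [615.882 215.359  93.038] nest [ -34.49  -146.333   37.277] tool [  18.227 -153.614  128.897] [538.201 348.821 220.645]
```

Request:
drive_tool:
  steps:
    - [0.0123,-0.0388,0,0,0.012]
    - [0.0123,-0.0388,0,0,0.012]
    - [0.0123,-0.0388,0,0,0.012]
    - [0.0123,-0.0389,0,0,0.012]
    - [0,0,0.04,0,0.012]
    - [0,0,0.04,0,0.012]
    - [0,0,0.04,0,0.012]
    - [0,0,0.026,0,0.012]
    - [0,0,0,0,0.012]
    - [-0.005,0,0,0,0.012]
    - [-0.005,0,0,0,0.012]
    - [0,0,0,0,0.012]

```text
clock: 44.7
position: [601.2, 202.0, 76.9]
ee_rot: [-0.315, 0.949, 0.0, 0.001]
contact_force: [0.4, -0.1, 0.4]
gripper_width: 12.2
```

```bash
python3 - <<'E'
from h import *
s=arm.read_state(); print(s["position"],s["contact_force"],s["gripper_width"],s["clock"])
im,d=arm.get_image("wrist"); cv2.imwrite("pics/w42.png",cv2.resize(im[120:400,100:460],None,fx=2,fy=2,interpolation=cv2.INTER_CUBIC))
E
```

```text
[601.158 201.972  76.852] [ 0.402 -0.095  0.443] 12.173941246888388 44.7
```

View pics/w42.png

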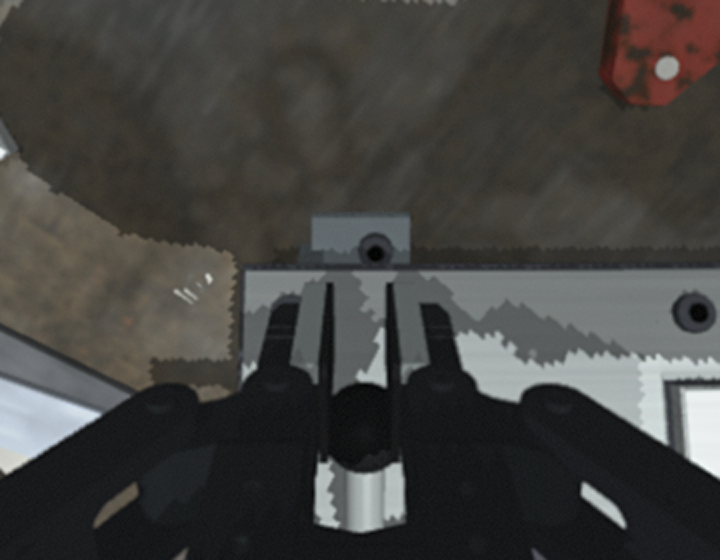

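Ball is visible centred in the gap (crop 362,425), as before. Press and lift along the same path.

Request:
drive_tool:
  steps:
    - [-0.004,0,0,0,0.012]
    - [-0.004,0,0,0,0.012]
    - [-0.003,0,0.001,0,0.012]
    - [0,0,0,0,0.012]

```text
clock: 45.15
position: [603.2, 203.6, 74.0]
ee_rot: [-0.314, 0.949, -0.002, -0.008]
contact_force: [-11.8, -7.8, 6.5]
gripper_width: 12.2
```

Request:
drive_tool:
  steps:
    - [0,0,-0.003,0,0.012]
    - [0,0,-0.003,0,0.012]
    - [0,0,-0.003,0,0.012]
    - [0,0,-0.003,0,0.012]
    - [0,0,-0.003,0,0.012]
    - [0,0,-0.003,0,0.012]
    - [0,0,-0.003,0,0.012]
    - [0,0,-0.003,0,0.012]

```text
clock: 45.95
position: [602.7, 203.5, 96.1]
ee_rot: [-0.313, 0.95, -0.001, -0.009]
contact_force: [-10.6, -6.1, 1.0]
gripper_width: 11.8
```

Request:
drive_tool:
  steps:
    - [-0.0004,0,-0.0034,0,0.012]
    - [-0.0006,0,-0.0033,0,0.012]
    - [-0.0007,0,-0.0033,0,0.012]
    - [-0.0009,0,-0.0033,0,0.012]
    - [-0.001,0,-0.0032,0,0.012]
    - [-0.0011,0,-0.0032,0,0.012]
    - [-0.0013,0,-0.0031,0,0.012]
    - [-0.0014,0,-0.003,0,0.012]
    - [-0.0015,0,-0.003,0,0.012]
    - [-0.0017,0,-0.0029,0,0.012]
    - [-0.0018,0,-0.0028,0,0.012]

```text
clock: 47.05
position: [618.1, 214.7, 133.9]
ee_rot: [-0.314, 0.949, -0.0, -0.001]
contact_force: [-3.6, -1.0, 2.3]
gripper_width: 12.0
```

```bash
python3 - <<'E'
from h import *
s=arm.read_state(); print(s["position"],s["contact_force"],s["gripper_width"],s["clock"])
im,d=arm.get_image("wrist"); cv2.imwrite("pics/w43.png",cv2.resize(im[120:400,100:460],None,fx=2,fy=2,interpolation=cv2.INTER_CUBIC))
E
```

```text
[618.078 214.695 133.909] [-3.569 -0.952  2.275] 12.035431618071545 47.05
```

View pics/w43.png

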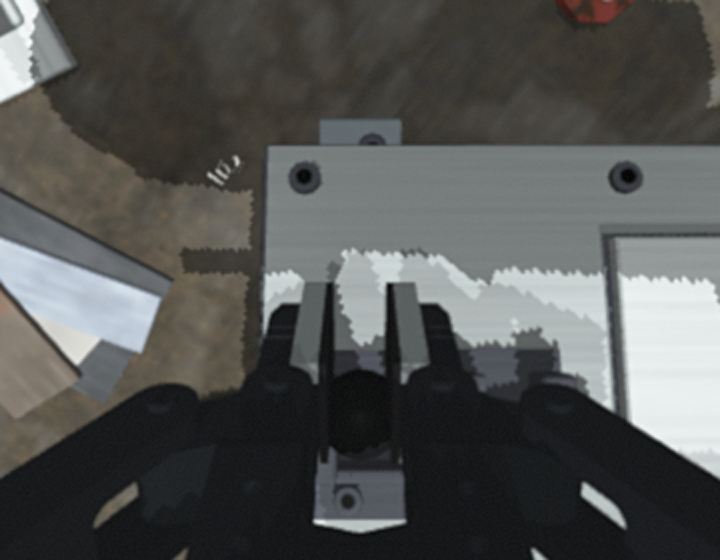

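Request:
drive_tool:
  steps:
    - [0,0.002,0,0,0.012]
    - [0,0.004,0,0,0.012]
    - [0,0.004,0,0,0.012]
    - [0,0.004,0,0,0.012]
    - [0,0.004,0,0,0.012]
    - [0,0.004,0,0,0.012]
    - [0,0.004,0,0,0.012]
    - [0,0.004,0,0,0.012]
    - [0,0.004,0,0,0.012]
    - [0,0.004,0,0,0.012]
    - [0,0.004,0,0,0.012]
    - [0,0.0035,0,0,0.012]
    - [0,0,0,0,0.012]

```text
clock: 48.4
position: [590.9, 251.1, 133.2]
ee_rot: [-0.315, 0.949, -0.001, -0.001]
contact_force: [-4.0, -3.8, 6.1]
gripper_width: 11.8
```

```bash
python3 - <<'E'
from h import *
s=arm.read_state(); print(s["position"],s["contact_force"],s["gripper_width"],s["clock"])
n=(s["position"]-np.array([567.4,361.7,78]))@nestR(.64); print(n)
im,d=arm.get_image("wrist"); cv2.imwrite("pics/w44.png",cv2.resize(im[120:400,100:460],None,fx=2,fy=2,interpolation=cv2.INTER_CUBIC))
E
```

```text
[590.936 251.053 133.23 ] [-3.985 -3.832  6.077] 11.782412697939737 48.4
[ -13.261 -102.805   71.43 ]
```

View pics/w44.png

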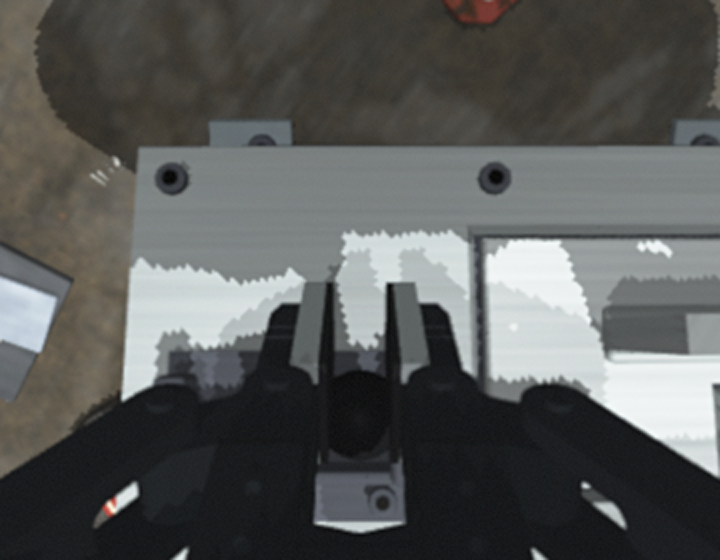

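Request:
drive_tool:
  steps:
    - [0.0035,0,0.0055,0,0.012]
    - [0.0033,0,0.006,0,0.012]
    - [0.0028,0,0.006,0,0.012]
    - [0.0024,0,0.0065,0,0.012]
    - [0.002,0,0.0065,0,0.012]
    - [0.0015,0,0.0065,0,0.012]
    - [0.001,0,0.006,0,0.012]
    - [0.001,0,0.006,0,0.012]
    - [0.001,0,0.004,0,0.012]
    - [0.01,0,0,0,0.012]
    - [0.015,0,0,0,0.012]
    - [0,0,-0.03,0,0.012]
    - [0,0,-0.04,0,0.012]
    - [0,0,-0.04,0,0.012]
    - [-0.03,0,-0.04,0,0.012]
    - [-0.03,0,0,0,0.012]
    - [0,0,0,0,0.012]

```text
clock: 50.15
position: [607.8, 264.2, 231.4]
ee_rot: [-0.315, 0.949, 0.001, 0.004]
contact_force: [-0.9, -0.8, -0.8]
gripper_width: 11.7
```

```bash
python3 - <<'E'
from h import *
s=arm.read_state(); print(s["position"],s["contact_force"],s["gripper_width"],s["clock"])
im,d=arm.get_image("wrist"); np.savez("w45.npz",d=d,pos=s["position"],q=s["ee_rot"]); cv2.imwrite("pics/w45.png",im)
E
```

```text
[607.823 264.247 231.405] [-0.874 -0.803 -0.77 ] 11.737225755873723 50.15
```

View pics/w45.png

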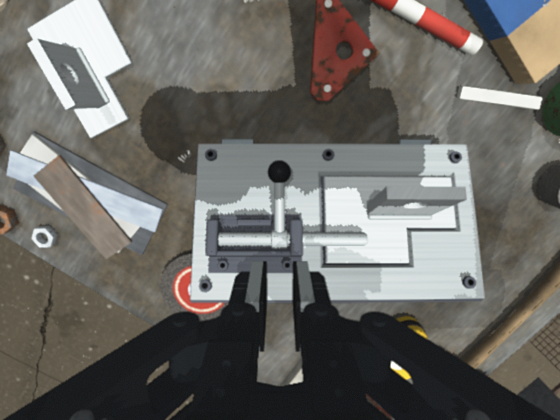

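```bash
python3 - <<'E'
from foot import *
from scipy.optimize import least_squares
z=np.load("w45.npz"); st={"position":z["pos"],"ee_rot":z["q"]}; c=cam("wrist",st); W=cloud("wrist",z["d"],c)
pts=W[165:178,273:286].reshape(-1,3); r=least_squares(lambda p:np.linalg.norm(pts-p,axis=1)-10,pts.mean(0)-[0,0,8],loss="soft_l1")
n=(r.x-[567.4,361.7,78])@nestR(.64); print("ball nest",n,"h",np.arctan2(n[2]-16.5,20-n[0])-.349)
rep("w45.npz",[(340,190),(345,225),(390,255),(340,258),(445,190),(300,190),(250,190),(430,250),(300,275)])
s=arm.read_state(); print(s["position"],s["contact_force"])
im=cv2.imread("pics/w45.png"); cv2.imwrite("pics/w45c.png",cv2.resize(im[135:305,185:490],None,fx=2.6,fy=2.6,interpolation=cv2.INTER_CUBIC))
E
```

```text
ball nest [ -34.719 -100.993   36.891] h 0.007708438697346276
(340, 190) [-26.4 -44.8   8.4]
(345, 225) [  6.4 -41.4   8.6]
(390, 255) [33.6 -2.2  8.8]
(340, 258) [ 36.  -47.    8.9]
(445, 190) [-9.8 22.9 68.6]
(300, 190) [-26.2 -81.7   8.8]
(250, 190) [ -26.2 -127.9    8.8]
(430, 250) [29.2 34.6  8.4]
(300, 275) [ 54.2 -92.1 166.4]
[605.913 262.899 229.927] [-0.42   0.096 -0.275]
```

View pics/w45c.png

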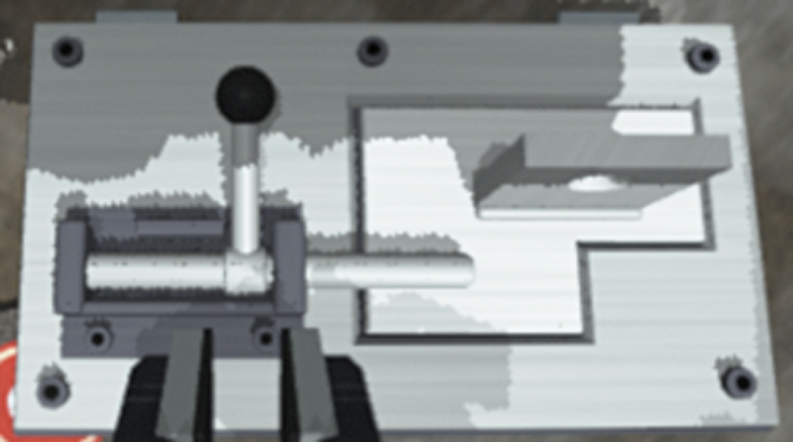

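All checks agree: the foot is flush, the bolt is shot (s ≈ 1 mm), the handle is down, and the arm is clear. I'm handing the job in.

```bash
python3 -c "
from bench import arm
print(arm.job_done())"
```

```text
the job is handed in; nothing more can be done
None
```

The fixture is loaded and the job was handed in at about 50 s of the 72 s allowed.

**What I did**
- **Drawing the bolt:** gripping the knob directly slipped off at about h = 0.3 on the two attempts I followed closely, and a first push with closed fingers slid off sideways. Pressing the two fingertips, set 12 mm apart, against the outside of the ball worked. I lifted it, drew the bolt back (measured at about 46 mm) and lowered the handle into the open notch.
- **Setting the bracket:** the nearer bracket is the one that fits. I took its lug across the 60 mm width, turned it and tilted it against the slope. It first came down short of the pocket and then beyond it. I lifted it clear, re-measured and lowered it into the pocket without contact.
- **Shooting the bolt:** I lifted the handle the same way, shot the bolt and dropped the handle into its first notch.

**Last checks, from the wrist camera**
- **Bolt and handle:** the bolt is at about 1 mm, with its rod over the foot. The handle is at about 0.01 rad.
- **Bracket:** the foot's top is level with the plate, with readings of 8.4 to 8.9 mm on both. There is an even gap all round it.
- **Arm:** it is clear, with about 0 N on the tool.
- **Readings that disagreed:** one depth reading on the foot, taken just after release, was 10.1 mm against 7.4 to 8.7 mm elsewhere. It was not repeated at that spot. The wrist camera read about 1.7 mm off along the jaws, and I allowed for that.
- **Not measured:** I did not measure whether the other bracket and the loose items stayed put. I saw no contact with them.

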